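# Hold measuring tweezers at the marked gap over the reference plate

### The job

Get the measuring tweezers ready for their open-circuit correction: crank the slide's red-hubbed handwheel clockwise, regrasping as needed, until the carriage's red pointer stands on the green mark, and leave it there. Then lift the tweezers off their rest and squeeze them to the marked tip gap of 10 mm (red pointer on the green band of their scale) without ever letting the tips meet. Finish while still holding them up level and steady at that gap, with the tips a few centimetres above the middle of the round copper plate on the carriage, touching nothing else; leave the other things on the bench where they are.

Things in the scene. Friction and masses are not known exactly. Their poses are not given: they have to be found in the camera images.
- handwheel (a joint): Angle of the handwheel in rad, growing clockwise seen from above; travel 0 to 4.2, light friction (0.06 N m) keeps it where it is left. Starts between 0 and 0.5. Drives the carriage 20 mm per rad; at 3.0 rad the carriage's red pointer stands in the middle of the green mark, whose 8 mm width is 2.8 to 3.2 rad.
- handwheel_hub (a point): Centre of the handwheel's red hexagonal hub, on its vertical axis, 81 mm above the bench. Hub 36 mm across flats (flats 21 mm wide), from 55 to 100 mm above the bench; below it the disc with black rim, 106 mm across, top 55 mm (rim 58 mm) high. Turns with the wheel: x axis square to a pair of flats (others every 60 degrees), along the white line on the disc; z up.
- slide_mark (a point): Centre of the green set mark (22 x 8 mm) on the slide's fixed grey base (120 x 320 mm, 20 mm high). y axis: along the slide, the way the carriage travels when the wheel turns clockwise; z up. The handwheel axis lies at (47, -180) mm from it in this frame.
- plate (a point): Centre of the top of the round copper reference plate (56 mm across) on the white carriage (70 x 70 mm), 48 mm above the bench. Travels with the carriage along the slide; the red pointer sticks out of the carriage level with this centre. At the start it is 50 to 60 mm short of its place at the mark.
- tweezers_grip (a point): Grip point of the tweezers: between the outer faces of the two yellow arms while relaxed, half-way up (arms 18 mm high), 55 mm above the bench on the rest. x axis: towards the brass tips; y: from fixed to sprung arm; z up. Squeeze both arms here along y, from above. Faces 41.5 mm apart relaxed (tip gap 28 mm), 30 mm and parallel at the 10 mm gap; each mm here closes the tips 1.56 mm.
- tweezers_arm (a joint): Closing of the sprung arm in rad: 0 relaxed (gap 28 mm), 0.129 at the marked 10 mm gap (red pointer on green band, 0.111 to 0.146), 0.2 tips touching; gap in mm is 28 - 140 x value; 1 mm less between the faces at the grip point adds 0.011. Only a spring resists: grip force 0 relaxed, about 8 N at the 10 mm gap, 12.5 N when the tips meet.
- tweezers_tips (a point): Point 50 mm ahead (+x) of the grip point at the same height, at the tip ends: the middle of the tip gap when the gap is 10 mm; moves with the fixed arm, axes as tweezers_grip. While held at 10 mm it lies 50 mm straight ahead of the middle between the two fingers.
- tip_fixed (a point): Inner edge of the tip of the fixed arm, half-way up.
- tip_moving (a point): Inner edge of the tip of the sprung arm, half-way up. The tip gap is the distance between this and tip_fixed.
- tweezers: The loose measuring tweezers, 158 mm long, about 110 g, black body with a small green display at the back, two yellow arms, brass tips, balanced at the grip point, white scale with green band. Origin on the underside, 9 mm below the height of the grip point and 5.8 mm to its -y side; axes as tweezers_grip.
- rest: Fixed rest carrying the tweezers; origin under its middle on the bench, x along the tweezers. Base 170 x 80 mm, 12 mm high, from 105 mm behind to 65 mm ahead of the origin; grey block 63 to 93 mm behind it with cheeks 54 mm high, grey cross-piece 50 mm high and 50 mm wide 28 to 40 mm ahead. Fingers have free space between and beside these.
- slide: Fixed slide with handwheel and carriage; origin under its middle on the bench, y along the slide in the direction in which the carriage travels. Handwheel axis at (0, -100) mm.
- screwdriver: Loose bystander: a screwdriver lying along the robot's side of the slide.
- spool: Loose bystander: a steel-coloured solder spool, 54 mm across, 40 mm high, standing beyond the handwheel.
- board: Loose bystander: green circuit board 90 x 70 mm, about 17 mm high, beyond the tweezers rest.
- flux_jar: Loose bystander: amber jar with black cap, 44 mm across, 60 mm high, beyond the slide.
- meter: Loose bystander: orange hand meter 130 x 75 mm, 35 mm high, right of the tweezers rest.
There are look-alikes about, which are no part of the job. What is shaped like the tweezers but pink is not meant.

How it is judged:
On the way, in this order (a step that is already met when the one before it is completed fails the run):
1. the handwheel is turned until the carriage pointer stands on the green mark (value of joint handwheel between 2.8 and 3.2 rad and velocity of joint handwheel between -0.1 and 0.1 rad/s), for 0.3 s.
2. the tweezers are lifted clear of their rest (z of tweezers_tips in the frame of rest above 0.075 m and contact force between tweezers and the fingers above 0.5 N), for 0.1 s.
At the end, for the whole second after the job is handed in: Handwheel at 2.8 to 3.2 rad; tweezers held by the gripper (over 2 N) touching nothing else, level within 0.35 rad, still, tip gap steady at 7.5 to 12.5 mm, the tips' middle within 25 mm sideways of the copper plate's centre and 15 to 100 mm above it (value of joint handwheel between 2.8 and 3.2 rad and distance between tip_fixed and tip_moving between 0.0075 and 0.0125 m and velocity of joint tweezers_arm between -0.06 and 0.06 rad/s and linear speed of tweezers below 0.03 m/s and horizontal distance between tweezers_tips and plate below 0.025 m and z of tweezers_tips in the frame of plate between 0.015 and 0.1 m and angle between tweezers's own z axis and vertical below 0.35 rad and contact force between tweezers and the fingers above 2 N and contact force between tweezers and slide below 0.1 N and contact force between tweezers and rest below 0.1 N and contact force between tweezers and screwdriver below 0.1 N and contact force between tweezers and spool below 0.1 N and contact force between tweezers and board below 0.1 N and contact force between tweezers and flux_jar below 0.1 N and contact force between tweezers and meter below 0.1 N); the arm keeps its last pose, push and grip.
It fails at once if the tweezer tips meet (value of joint tweezers_arm above 0.192 rad).
It fails at once if one of the other things on the bench is pushed away (over 30 mm) (distance of any of screwdriver, spool, board, flux_jar, meter from where it was at the start of the episode above 0.03 m).
It also fails if it takes over 69 s, if anything falls off the work surface, if the arm or the gripper's body presses on something with over 40 N, if the wrist force passes 120 N, or if a joint passes its speed limit or range.

### The arm

A 7-joint arm with a two-finger parallel gripper is mounted at the origin on the work surface. World frame = base frame: x ahead of the robot, y to its left, z up, the work surface at z = 0. Lengths are in m, angles in rad, forces in N, time in s.
With the tool pointing down it reaches from about 0.425 to 0.95 m from the base axis. Payload 16.7 kg.
Tool frame: the origin (TCP) lies midway between the tips of the shut fingers; the grasp point (between the pads) lies 19 mm behind it; z points along the fingers, y is the direction in which the jaws open and shut (so a half turn about z gives the same grasp; the last joint's range is limited). The gripper opens to 94 mm and grips with 3 to 60 N. Pads are 16 mm wide; open, the fingers measure 119 mm over their backs; the gripper's body (75 mm by 177 mm) begins 78 mm behind the grasp point.
Start: joints at [0.957, 0.426, 0.074, 1.606, -0.034, 1.111, -0.067], TCP at [0.303, -0.603, 0.169] pointing down, gripper open.
Joint ranges: [-2.85, 2.85], [-0.5, 2.14], [-1.23, 1.37], [0.21, 2.46], [-1.02, 4.16], [0.16, 2.05], [-2.73, 2.73]. Speed limits (rad/s): [1.89, 1.89, 2.39, 2.39, 3.01, 3.01, 3.01].

### API

Orientations are given as a unit quaternion [x, y, z, w].
In Python, from plant import ctrl, optics gives the robot as it stands. The module is installed in compiled form; this text tells all that it offers.
- The arm moves only by the tool carry_out, never from a script. Its argument "deltas" is a list of rows, each an object with "gripper": the closure in counts, from 0 (fully open) to 255 (shut); "linear": the shift along the tool's x, y, z in m, a list of three; "twist": the turn about the tool's z in degrees. A call has 1 to 8 rows; each row shifts and turns the commanded pose from where the row before left it, along the tool's axes as they then stand; what a row does not reach is not made up. A row lasts 1/8 s, in which the tool goes at most 62.5 mm and 10.7 degrees, less where a joint would pass 70% of its speed; a pose out of reach is approached as far as the arm can. A call with a gripper value outside its range is refused whole. The fingers move at their own pace and stop on an object; "force" is the grip in N (left out, the last holds). Time passes only in rows, so rows that do not move let the fingers close. It gives the time, the measured TCP pose, the force and the opening at its end, in the units of the state.
- ctrl.observe(): the state, without advancing time (a new reading comes with each control period).
- optics.grab_frame(name): name is "scene" or "top" or "wrist"; returns (picture, depth): 384x512x3 uint8, blue, green, red; 384x512 float32, m along the optical axis (not along the pixel's ray), 0 where there is no reading.
- optics.get_calibration(name): a dict with "camera_matrix" (3x3 intrinsics, pixels), "world_to_cam" (4x4, takes a point from world to camera coordinates). Camera axes: x right, y down, z forward; pixel columns grow to the right and rows downward; lengths in m; the calibration is good to about 2 mm. The wrist camera is an equidistant fisheye: a pixel r from the principal point sees the ray r / f radians off the axis. A picture is of the moment at which its call begins: read the wrist's pose just before it. get_calibration takes no time and is no camera call; for the wrist camera it gives the pose at the moment of the call.
- ctrl.sign_off(): hands the job in, once; it reports no verdict.
The state is a dict: "clock": time; "qpos": joint angles; "dq": joint speeds; "joint_efforts": joint torques, N m; "tcp_pos": TCP position; "eef_rot": TCP orientation; "contact_force": force on the tool from outside, world axes, zero at the start; "wrist_torque": the same for the moment, N m; "gripper_width": finger opening in m.
Only numpy, scipy, OpenCV 4.12 (cv2) and the standard library are available. Lean on these libraries where they do the work, as an engineer would, in place of code of your own. Each camera call takes 0.05 s, during which the arm holds its last target. There are 200 camera calls.

## Working session

There is one attempt and no reset: what is moved stays moved. The work goes in short steps, Python scripts to look and compute and a tool call to move; the robot and the scene stay as the last step left them, time stands still between calls to the robot, and variables do not carry over. Pictures are saved under pics/ and viewed, about 8 in all and at most 12, crops included, and the job is handed in when it is done.

Besides the shell and the picture viewer there is one more tool, called after "Emit:" in YAML: its name, and indented under it one key for each argument. carry_out: Moves the arm, as the interface text tells. Its arguments: {"type":"object","properties":{"deltas":{"type":"array","items":{"type":"object","properties":{"gripper":{"type":"number"},"linear":{"type":"array","items":{"type":"number"}},"twist":{"type":"number"}}}},"force":{"type":"number"}},"required":["deltas"]}

```bash
mkdir -p pics; cat > h.py <<'E'
import numpy as np, cv2
from plant import ctrl, optics
def ray(cal,u,v,fish=False):
    K=cal["camera_matrix"];T=np.array(cal["world_to_cam"]);K=np.array(K)
    x=(u-K[0,2])/K[0,0];y=(v-K[1,2])/K[1,1]
    if fish:
        r=np.hypot(x,y);d=np.array([x/r*np.sin(r),y/r*np.sin(r),np.cos(r)]) if r>1e-9 else np.array([0,0,1.])
    else: d=np.array([x,y,1.])
    R=T[:3,:3];return -R.T@T[:3,3],R.T@d
def onz(cal,u,v,z,fish=False):
    o,d=ray(cal,u,v,fish);return o+d*(z-o[2])/d[2]
E
python3 - <<'E'
from h import *
s=ctrl.observe();print(s)
for n in("scene","top"):
    c=optics.get_calibration(n);print(n,c)
    p,d=optics.grab_frame(n);cv2.imwrite(f"pics/{n}0.png",p);np.save(f"pics/{n}0.npy",d)
E
```

```text
{'clock': 0.0, 'qpos': array([ 0.95649115,  0.42674508,  0.07383947,  1.60662524, -0.03410602,
        1.11080741, -0.06710195]), 'dq': array([-1.11443068e-03, -9.14993917e-04,  2.33828799e-03, -8.62482730e-04,
       -1.07587883e-03, -5.10344117e-05, -6.79667946e-04]), 'joint_efforts': array([ 9.43412670e-04, -9.35813212e+01,  3.66770603e+00, -4.54200375e+01,
       -4.85933956e-02,  1.98197452e-02,  1.87215837e-04]), 'tcp_pos': array([ 0.30231804, -0.60295039,  0.16865854]), 'eef_rot': array([ 9.73118682e-01,  2.30303260e-01, -1.95701242e-04, -6.33444734e-04]), 'contact_force': array([ 0.59137023, -0.17436153, -0.2238061 ]), 'wrist_torque': array([3.97068662e-02, 3.77388495e-02, 7.74518143e-05]), 'gripper_width': 0.09407687668413532}
scene {'camera_matrix': array([[388.08563508,   0.        , 248.59205617],
       [  0.        , 388.08563508, 187.91084385],
       [  0.        ,   0.        ,   1.        ]]), 'world_to_cam': array([[-0.31952599,  0.94757554, -0.00193251,  0.32787449],
       [ 0.76949478,  0.25828528, -0.58409459, -0.27336817],
       [-0.55297461, -0.18812046, -0.8116833 ,  1.48183975],
       [ 0.        ,  0.        ,  0.        ,  1.        ]])}
top {'camera_matrix': array([[450.30339435,   0.        , 257.80235873],
       [  0.        , 450.30339435, 195.75887079],
       [  0.        ,   0.        ,   1.        ]]), 'world_to_cam': array([[-0.00492348, -0.99998356,  0.00293794, -0.17075435],
       [-0.99375343,  0.00456521, -0.11150465,  0.49147802],
       [ 0.11148941, -0.00346858, -0.99375957,  1.42553419],
       [ 0.        ,  0.        ,  0.        ,  1.        ]])}
```

View pics/top0.png

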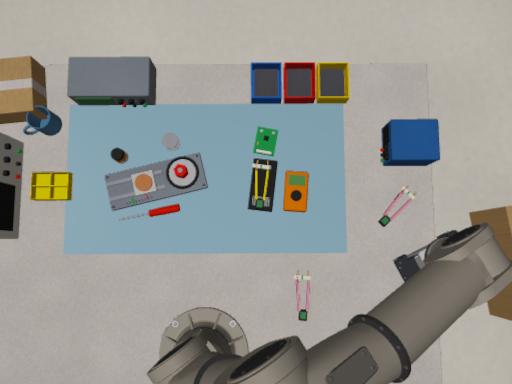

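View pics/scene0.png

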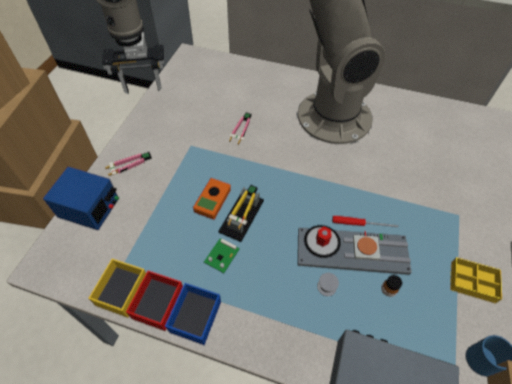

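Top view: hub at (181,171), copper plate (143,183), yellow tweezers (262,185) on the black rest, with brass tips pointing up (+x). Pink look-alikes are at (303,296) and (397,207) and are not meant. The other red thing is the screwdriver handle at (164,210). I choose the hub on the white disc and the yellow-armed tweezers.

```bash
python3 - <<'E'
from h import *
p=cv2.imread("pics/top0.png");c=optics.get_calibration("top")
hsv=cv2.cvtColor(p,cv2.COLOR_BGR2HSV);H,S,V=cv2.split(hsv)
def blobs(m,name,z,x0,x1,y0,y1,mn=4):
    M=np.zeros_like(m);M[y0:y1,x0:x1]=m[y0:y1,x0:x1]
    n,l,st,ce=cv2.connectedComponentsWithStats(M.astype(np.uint8))
    for i in range(1,n):
        if st[i,4]>=mn: print(name,st[i,4],ce[i].round(1),onz(c,*ce[i],z).round(4))
red=((H<8)|(H>172))&(S>170)&(V>100)
blobs(red,"red hub",.1,90,215,145,225)
blobs((H>5)&(H<18)&(S>110)&(V>120),"copper",.048,130,160,165,200)
blobs((H>40)&(H<80)&(S>90),"green",.02,100,210,150,215,2)
blobs((V<45),"rim",.058,160,205,150,195,20)
blobs((H>20)&(H<33)&(S>150)&(V>120),"yellow",.064,245,280,155,215)
blobs((H>40)&(H<80)&(S>90),"disp",.06,245,280,155,215,2)
a=cv2.resize(p[145:225,95:215],None,fx=5,fy=5,interpolation=cv2.INTER_CUBIC)
b=cv2.resize(p[150:220,240:290],None,fx=5.714,fy=5.714,interpolation=cv2.INTER_CUBIC)[:400,:]
cv2.imwrite("pics/crop1.png",np.hstack([a[:400,:500],b[:400]])[:, :800])
E
```

```text
red hub 91 [180.4 170.6] [0.5618 0.0655 0.1   ]
red hub 191 [164.1 210.1] [0.4397 0.1135 0.1   ]
copper 219 [143.1 182.1] [0.5339 0.1927 0.048 ]
green 17 [132.5 200.7] [0.4773 0.2326 0.02  ]
rim 131 [183.1 172.3] [0.5634 0.0639 0.058 ]
yellow 4 [267.  162.5] [ 0.5926 -0.2027  0.064 ]
yellow 85 [255.9 184.1] [ 0.5238 -0.1673  0.064 ]
yellow 81 [265.5 184.3] [ 0.5227 -0.1975  0.064 ]
disp 5 [271. 155.] [ 0.6176 -0.2157  0.06  ]
disp 2 [261.  165.5] [ 0.5838 -0.1836  0.06  ]
disp 48 [259.4 203.5] [ 0.4626 -0.1778  0.06  ]
```

View pics/crop1.png

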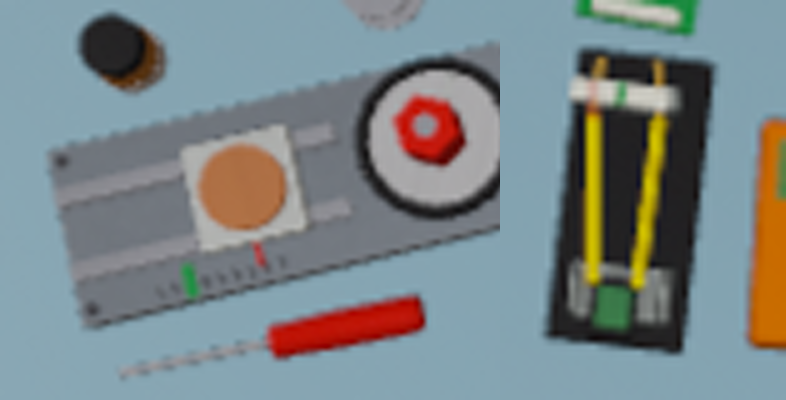

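Hub, mark and plate distances match the given geometry (mark→axis 189 vs 186 mm, plate 51 mm short, so the wheel starts at about 0.44 rad). Slide yaw is about 12.4°. The crop confirms the yellow tweezers and the hex hub. I'm moving above the hub.

Emit:
carry_out:
  deltas:
    - {"gripper": 0, "linear": [0.034, -0.03, -0.004], "twist": 0}
    - {"gripper": 0, "linear": [0.034, -0.03, -0.004], "twist": 0}
    - {"gripper": 0, "linear": [0.034, -0.03, -0.004], "twist": 0}
    - {"gripper": 0, "linear": [0.034, -0.03, -0.004], "twist": 0}
    - {"gripper": 0, "linear": [0.034, -0.03, -0.004], "twist": 0}
    - {"gripper": 0, "linear": [0.034, -0.03, -0.004], "twist": 0}
    - {"gripper": 0, "linear": [0.034, -0.03, -0.004], "twist": 0}
    - {"gripper": 0, "linear": [0.034, -0.03, 0], "twist": 0}

```text
clock: 1.1
tcp_pos: [0.4385, -0.2655, 0.1976]
eef_rot: [0.973, 0.23, 0.0, 0.0]
contact_force: [0.9, 0.8, -0.1]
gripper_width: 0.0938
```

Emit:
carry_out:
  deltas:
    - {"gripper": 0, "linear": [0.034, -0.03, 0], "twist": 0}
    - {"gripper": 0, "linear": [0.034, -0.03, 0], "twist": 0}
    - {"gripper": 0, "linear": [0.034, -0.03, 0], "twist": 0}
    - {"gripper": 0, "linear": [0.034, -0.03, 0], "twist": 0}
    - {"gripper": 0, "linear": [0.034, -0.03, 0], "twist": 0}
    - {"gripper": 0, "linear": [0.034, -0.03, 0], "twist": 0}
    - {"gripper": 0, "linear": [0.034, -0.03, 0], "twist": 0}
    - {"gripper": 0, "linear": [0.01, -0.03, 0], "twist": 0}

```text
clock: 2.1
tcp_pos: [0.5527, 0.0609, 0.1969]
eef_rot: [0.973, 0.231, -0.0, -0.0]
contact_force: [0.4, 0.4, 0.2]
gripper_width: 0.0942
```

```bash
cat >> h.py <<'E'
def go(x,y,z,yaw_deg):
    """tool-frame delta to a world pose (tool down, yaw of tool x)"""
    s=ctrl.observe();q=s["eef_rot"];from scipy.spatial.transform import Rotation as R
    M=R.from_quat(q).as_matrix();d=M.T@(np.array([x,y,z])-s["tcp_pos"])
    yaw=np.degrees(np.arctan2(M[1,0],M[0,0]))
    print("tcp",s["tcp_pos"].round(4),"yaw",yaw.round(1),"q7",s["qpos"][6].round(3),"t",s["clock"],"F",s["contact_force"].round(1),"w",round(s["gripper_width"],4))
    print("delta",d.round(4),"twist",round((yaw-yaw_deg+180)%360-180,1),"rows",np.linalg.norm(d)/.0625)
E
python3 - <<'E'
from h import *
go(.562,.065,.2,0); print(ctrl.observe()["qpos"].round(2))
c=optics.get_calibration("wrist");print(c)
p,d=optics.grab_frame("wrist");cv2.imwrite("pics/w1.png",p)
K=c["camera_matrix"];
E
```

```text
tcp [0.5527 0.0609 0.1969] yaw 26.7 q7 -1.413 t 2.1 F [0.4 0.4 0.2] w 0.0942
delta [ 0.0101  0.0005 -0.0031] twist 26.7 rows 0.1700963852837333
[ 0.08  0.23 -0.36  1.82  0.09  1.1  -1.41]
{'camera_matrix': array([[297.31863964,   0.        , 257.8594673 ],
       [  0.        , 297.31863964, 194.27819149],
       [  0.        ,   0.        ,   1.        ]]), 'world_to_cam': array([[ 0.44855883, -0.89375222, -0.00139338, -0.19275645],
       [-0.86868467, -0.43634345,  0.23450232,  0.47585795],
       [-0.21019496, -0.10397768, -0.97211456,  0.5386109 ],
       [ 0.        ,  0.        ,  0.        ,  1.        ]])}
```

View pics/w1.png

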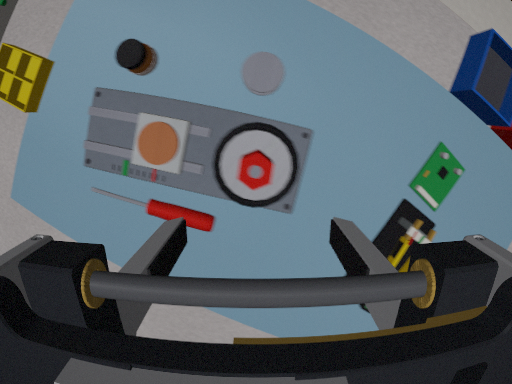

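Wrist view: hub at (256,170) with its hex top visible, plate (158,143), mark (126,167). I'll fit the hex orientation from the red top face.

```bash
python3 - <<'E'
from h import *
p=cv2.imread("pics/w1.png");c=optics.get_calibration("wrist")
H,S,V=cv2.split(cv2.cvtColor(p,cv2.COLOR_BGR2HSV))
sub=np.s_[140:200,225:290]
red=((H<8)|(H>172))&(S>140)
print("V pct",np.percentile(V[sub][red[sub]],[5,25,50,75,95]))
def prj(m,z):
    return np.array([onz(c,u,v,z,True)[:2] for u,v in m])
for th in (0,150,190,215):
    M=np.zeros_like(V);M[sub]=(red&(V>th))[sub]
    M=cv2.morphologyEx(M,cv2.MORPH_OPEN,np.ones((2,2),np.uint8))
    cs,_=cv2.findContours(M,cv2.RETR_EXTERNAL,cv2.CHAIN_APPROX_NONE)
    k=max(cs,key=cv2.contourArea);P=prj(k[:,0].astype(float),.1)
    ce=prj([np.array([cv2.moments(k)[a]/cv2.moments(k)["m00"] for a in("m10","m01")])],.1)[0]
    d=P-ce;r=np.hypot(*d.T);a=np.arctan2(d[:,1],d[:,0])
    # width along direction t; flats normals minimise summed width over 3 directions
    ts=np.radians(np.arange(0,60,1));W=[[np.ptp(P@[np.cos(t+j*np.pi/3),np.sin(t+j*np.pi/3)]) for j in range(3)] for t in ts]
    W=np.array(W);i=W.sum(1).argmin()
    print(th,"n",len(k),"c",ce.round(4),"flat normal deg",i,"widths mm",(W[i]*1e3).round(1),"max",(W.sum(1).max()/3*1e3).round(1))
# rim fit
M=np.zeros_like(V);M[115:215,205:310]=(V<50)[115:215,205:310]
cs,_=cv2.findContours(M,cv2.RETR_EXTERNAL,cv2.CHAIN_APPROX_NONE);k=max(cs,key=cv2.contourArea)
P=prj(k[:,0].astype(float),.056);A=np.c_[2*P,np.ones(len(P))];x=np.linalg.lstsq(A,(P**2).sum(1),rcond=None)[0]
print("rim c",x[:2].round(4),"dia",2*np.sqrt(x[2]+x[0]**2+x[1]**2))
cop=(H>4)&(H<20)&(S>90)&(V>90);M=np.zeros_like(V);M[115:175,130:190]=cop[115:175,130:190]
cs,_=cv2.findContours(M,cv2.RETR_EXTERNAL,cv2.CHAIN_APPROX_NONE);k=max(cs,key=cv2.contourArea);P=prj(k[:,0].astype(float),.048)
(u,r)=cv2.minEnclosingCircle(P.astype(np.float32));print("plate",u,2*r)
M=np.zeros_like(V);M[155:180,110:145]=((H>40)&(H<80)&(S>80))[155:180,110:145]
ys,xs=np.nonzero(M);print("mark",len(xs),prj([(xs.mean(),ys.mean())],.02))
cv2.imwrite("pics/hub.png",cv2.resize(p[110:220,200:315],None,fx=5,fy=5,interpolation=cv2.INTER_CUBIC))
E
```

```text
V pct [122.2 164.  166.  167.  168. ]
0 n 98 c [0.5665 0.0756] flat normal deg 48 widths mm [37.1 31.7 36.5] max 38.3
150 n 95 c [0.5652 0.075 ] flat normal deg 49 widths mm [34.2 31.6 34.3] max 36.9Traceback (most recent call last):
  File "<stdin>", line 13, in <module>
ValueError: max() iterable argument is empty
```

```bash
python3 - <<'E'
from h import *
p=cv2.imread("pics/w1.png");c=optics.get_calibration("wrist")
H,S,V=cv2.split(cv2.cvtColor(p,cv2.COLOR_BGR2HSV))
def prj(m,z): return np.array([onz(c,u,v,z,True)[:2] for u,v in m])
def circ(P):
    A=np.c_[2*P,np.ones(len(P))];x=np.linalg.lstsq(A,(P**2).sum(1),rcond=None)[0];return x[:2].round(4),2*np.sqrt(x[2]+x[0]**2+x[1]**2)
def big(m,y0,y1,x0,x1):
    M=np.zeros_like(V);M[y0:y1,x0:x1]=m[y0:y1,x0:x1]
    cs,_=cv2.findContours(M,cv2.RETR_EXTERNAL,cv2.CHAIN_APPROX_NONE);return max(cs,key=cv2.contourArea)[:,0].astype(float)
print("rim",circ(prj(big(V<50,115,215,205,310),.056)))
print("plate",circ(prj(big((H>4)&(H<20)&(S>90)&(V>90),115,175,130,190),.048)))
print("mark",prj([big((H>40)&(H<80)&(S>80),155,182,110,145).mean(0)],.02))
g=big((S<60)&(V>110),160,182,245,268);print("grey disc",len(g),g.mean(0),prj([g.mean(0)],.1))
cv2.imwrite("pics/hub.png",cv2.resize(p[110:220,200:315],None,fx=5,fy=5,interpolation=cv2.INTER_CUBIC))
t=cv2.imread("pics/top0.png");c=optics.get_calibration("top");H,S,V=cv2.split(cv2.cvtColor(t,cv2.COLOR_BGR2HSV))
k=big(V<50,150,195,160,207);print("top rim",circ(np.array([onz(c,u,v,.056)[:2] for u,v in k])))
E
```

```text
rim (array([0.5658, 0.0765]), np.float64(0.10015048607711927))
plate (array([0.5351, 0.201 ]), np.float64(0.052879192323011026))
mark [[0.47612522 0.24040796]]
grey disc 30 [255.03333333 171.43333333] [[0.56521882 0.07614479]]
top rim (array([0.5637, 0.067 ]), np.float64(0.0978221906224675))
```

View pics/hub.png

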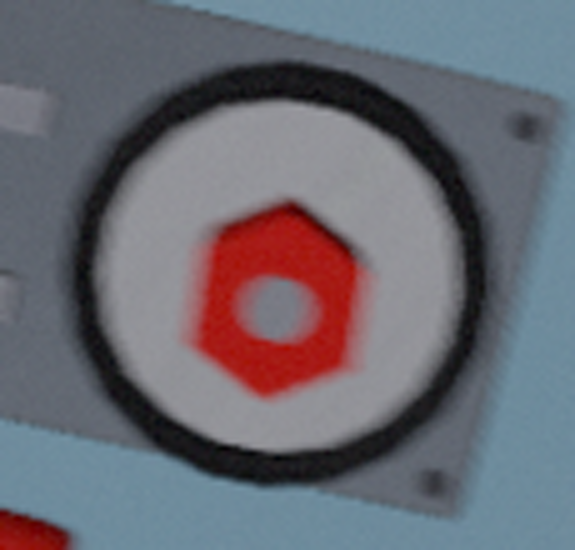

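The picture is motion-blurred because the arm was still settling. I'm retaking it with a pose read just before.

```bash
cat >> h.py <<'E'
def prj(c,m,z,f=True): return np.array([onz(c,u,v,z,f)[:2] for u,v in m])
def circ(P):
    A=np.c_[2*P,np.ones(len(P))];x=np.linalg.lstsq(A,(P**2).sum(1),rcond=None)[0];return x[:2].round(4),2*np.sqrt(x[2]+x[0]**2+x[1]**2)
def big(m,y0,y1,x0,x1):
    M=np.zeros(m.shape,np.uint8);M[y0:y1,x0:x1]=m[y0:y1,x0:x1]
    cs,_=cv2.findContours(M,cv2.RETR_EXTERNAL,cv2.CHAIN_APPROX_NONE);return max(cs,key=cv2.contourArea)[:,0].astype(float)
def hsv(p): return cv2.split(cv2.cvtColor(p,cv2.COLOR_BGR2HSV))
E
python3 - <<'E'
from h import *
optics.grab_frame("wrist");optics.grab_frame("wrist")
c=optics.get_calibration("wrist");p,d=optics.grab_frame("wrist");cv2.imwrite("pics/w2.png",p);go(.562,.065,.2,0)
print("vel",abs(ctrl.observe()["dq"]).max())
H,S,V=hsv(p)
print("rim",circ(prj(c,big(V<50,115,215,205,310),.056)))
print("plate",circ(prj(c,big((H>4)&(H<20)&(S>90)&(V>90),115,175,130,190),.048)))
print("mark",prj(c,[big((H>40)&(H<80)&(S>80),155,182,110,145).mean(0)],.02))
red=((H<8)|(H>172))&(S>140)
k=big(red&(V>150),140,200,225,290);P=prj(c,k,.1)
W=np.array([[np.ptp(P@[np.cos(t+j*np.pi/3),np.sin(t+j*np.pi/3)]) for j in range(3)] for t in np.radians(np.arange(60))])
i=W.sum(1).argmin();h=cv2.convexHull(P.astype(np.float32));m=cv2.moments((P*1e5).astype(np.float32).reshape(-1,1,2))
print("hex",i,(W[i]*1e3).round(1),m["m10"]/m["m00"]/1e5,m["m01"]/m["m00"]/1e5, "W24..",(W.sum(1)[::5]/3e-3).round(1))
cv2.imwrite("pics/hub2.png",cv2.resize(p[110:220,200:315],None,fx=5,fy=5,interpolation=cv2.INTER_CUBIC))
E
```

```text
tcp [0.552  0.0589 0.1971] yaw 26.7 q7 -1.41 t 2.3 F [ 0.3  0.4 -0.3] w 0.0938
delta [ 0.0117 -0.001  -0.0029] twist 26.7 rows 0.1933246048039752
vel 0.02088512900994436
rim (array([0.5679, 0.0693]), np.float64(0.10201626730381361))
plate (array([0.5377, 0.1939]), np.float64(0.054261292380757345))
mark [[0.4796964  0.23346206]]
hex 48 [35.2 34.7 34.9] 0.5674285734033527 0.06916379989564163 W24.. [37.5 38.3 38.9 39.3 39.3 39.1 38.6 37.8 36.8 35.6 35.3 36.4]
```

View pics/hub2.png

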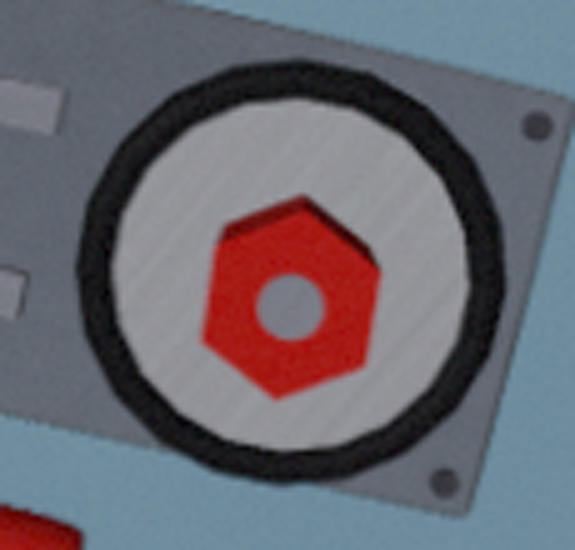

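The sharp hex fit gives hub (0.567, 0.069), flats about 35 mm apart and normals at 48° mod 60. I'm aligning to tool yaw 18° (twist +8.7) and computing the move.

```bash
python3 -c "
from h import *
go(.567,.0687,.068,18)"
```

```text
tcp [0.552  0.0589 0.1971] yaw 26.7 q7 -1.41 t 2.3 F [ 0.3  0.4 -0.3] w 0.0938
delta [ 0.0179 -0.0021  0.1291] twist 8.7 rows 2.085847489210689
```

Emit:
carry_out:
  deltas:
    - {"gripper": 0, "linear": [0.018, -0.002, 0], "twist": 8.7}
    - {"gripper": 0, "linear": [0, 0, 0.035], "twist": 0}
    - {"gripper": 0, "linear": [0, 0, 0.034], "twist": 0}
    - {"gripper": 0, "linear": [0, 0, 0.03], "twist": 0}
    - {"gripper": 0, "linear": [0, 0, 0.02], "twist": 0}
    - {"gripper": 0, "linear": [0, 0, 0.01], "twist": 0}
    - {"gripper": 0, "linear": [0, 0, 0], "twist": 0}
    - {"gripper": 0, "linear": [0, 0, 0], "twist": 0}

```text
clock: 3.3
tcp_pos: [0.568, 0.0684, 0.0693]
eef_rot: [0.988, 0.156, 0.001, 0.0]
contact_force: [-0.4, 0.1, -0.4]
gripper_width: 0.0939
```

```bash
python3 -c "
from h import *
go(.567,.0687,.068,18)"
```

```text
tcp [0.568  0.0684 0.0693] yaw 17.9 q7 -1.633 t 3.3 F [-0.4  0.1 -0.4] w 0.0939
delta [-0.0009 -0.0006  0.0013] twist -0.1 rows 0.02617765928867013
```

Emit:
carry_out:
  deltas:
    - {"gripper": 255, "linear": [0, 0, 0], "twist": 0}
    - {"gripper": 255, "linear": [0, 0, 0], "twist": 0}
    - {"gripper": 255, "linear": [0, 0, 0], "twist": 0}
    - {"gripper": 255, "linear": [0, 0, 0], "twist": 0}
    - {"gripper": 255, "linear": [0, 0, 0], "twist": 0}
    - {"gripper": 255, "linear": [0, 0, 0], "twist": 0}
    - {"gripper": 255, "linear": [0, 0, 0], "twist": 0}
    - {"gripper": 255, "linear": [0, 0, 0], "twist": 0}
  force: 25

```text
clock: 4.3
tcp_pos: [0.5675, 0.0687, 0.0684]
eef_rot: [0.988, 0.156, 0.0, -0.0]
contact_force: [-0.1, -0.4, -0.6]
gripper_width: 0.0175
```

Emit:
carry_out:
  deltas:
    - {"gripper": 255, "linear": [0, 0, 0], "twist": 4}
    - {"gripper": 255, "linear": [0, 0, 0], "twist": 7}
    - {"gripper": 255, "linear": [0, 0, 0], "twist": 7}
    - {"gripper": 255, "linear": [0, 0, 0], "twist": 2}
    - {"gripper": 255, "linear": [0, 0, 0], "twist": 0}

```text
clock: 4.92
tcp_pos: [0.5674, 0.0687, 0.0684]
eef_rot: [1.0, -0.017, 0.0, 0.0]
contact_force: [0.2, -0.0, 0.1]
gripper_width: 0.0008
```

```bash
python3 -c "
from h import *
go(.567,.0687,.068,18);print(ctrl.observe()['qpos'].round(2),ctrl.observe()['wrist_torque'])"
```

```text
tcp [0.5674 0.0687 0.0684] yaw -2.0 q7 -1.948 t 4.925 F [ 0.2 -0.   0.1] w 0.0008
delta [-0.0004  0.      0.0004] twist -20.0 rows 0.009598800514440278
[-0.03  0.38 -0.25  1.92  0.12  0.85 -1.95] [ 0.0295691   0.07119536 -0.00175129]
```

The fingers shut with nothing between them, so I need to look.

```bash
python3 - <<'E'
from h import *
a=optics.grab_frame("wrist")[0]; cv2.imwrite("pics/w3.png",a)
b,d=optics.grab_frame("top"); cv2.imwrite("pics/t3.png",b)
e,_=optics.grab_frame("scene"); cv2.imwrite("pics/s3.png",e)
f=lambda i:cv2.resize(i,(400,300))
s=cv2.resize(e[190:300,270:430],(400,275),interpolation=cv2.INTER_CUBIC)
s=np.vstack([s,np.zeros((25,400,3),np.uint8)])
cv2.imwrite("pics/m3.png",np.hstack([f(a),s]))
E
```

```text
(no output)
```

View pics/m3.png

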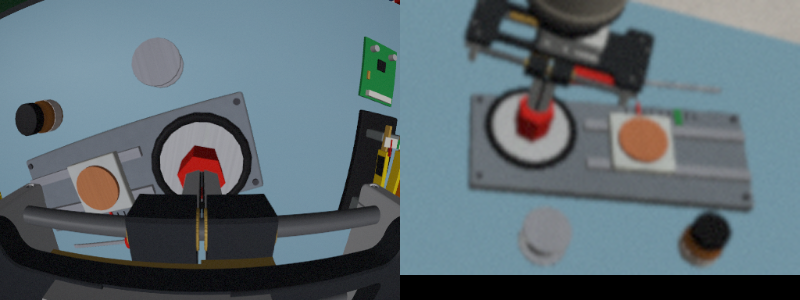

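```bash
python3 - <<'E'
from h import *
def px(c,P,fish):
    q=np.array(c["world_to_cam"])@np.r_[P,1];K=np.array(c["camera_matrix"])
    if fish:
        r=np.hypot(q[0],q[1]);th=np.arctan2(r,q[2]);return K[0,0]*th*q[0]/r+K[0,2],K[1,1]*th*q[1]/r+K[1,2],q[2]
    return K[0,0]*q[0]/q[2]+K[0,2],K[1,1]*q[1]/q[2]+K[1,2],q[2]
t=ctrl.observe()["tcp_pos"]
im={"scene":"pics/s3.png","top":"pics/t3.png","wrist":"pics/w3.png"}
for n in im:
    c=optics.get_calibration(n);p=cv2.imread(im[n]);p4=cv2.resize(p,None,fx=4,fy=4,interpolation=cv2.INTER_CUBIC)
    for P,col in((t,(255,0,0)),(np.array([.567,.069,.1]),(0,255,0)),(np.array([.567,.069,.055]),(0,255,255))):
        u,v,z=px(c,P,n=="wrist");print(n,round(u,1),round(v,1),round(z,3));cv2.circle(p4,(int(4*u+2),int(4*v+2)),4,col,-1)
    u,v,_=px(c,t,n=="wrist");u=int(4*u);v=int(4*v);u0=max(0,min(u-200,2048-400));v0=max(0,min(v-200,1536-400))
    cv2.imwrite(f"pics/z_{n}.png",p4[v0:v0+400,u0:u0+400])
cv2.imwrite("pics/z.png",np.hstack([cv2.imread("pics/z_scene.png"),cv2.imread("pics/z_wrist.png")]))
# top depth of hub at start vs table
d=np.load("pics/top0.npy");c=optics.get_calibration("top")
for u,v in((181,171),(183,160),(143,182),(256,184)):
    o,r=ray(c,u,v);print(u,v,d[v,u],(o+r*d[v,u]).round(4))
E
```

```text
scene 323.2 237.7 1.1
scene 325.1 232.1 1.074
scene 322.7 239.8 1.111
top 181.1 170.5 1.421
top 179.3 168.9 1.389
top 181.7 171.3 1.434
wrist 258.4 214.2 0.225
wrist 257.9 229.3 0.194
wrist 257.9 209.8 0.238
181 171 1.386538 [0.5601 0.0633 0.1019]
183 160 1.4419396 [0.6044 0.0659 0.0511]
143 182 1.4357154 [0.5341 0.1928 0.049 ]
256 184 1.4254723 [ 0.5246 -0.1675  0.0595]
```

View pics/z.png

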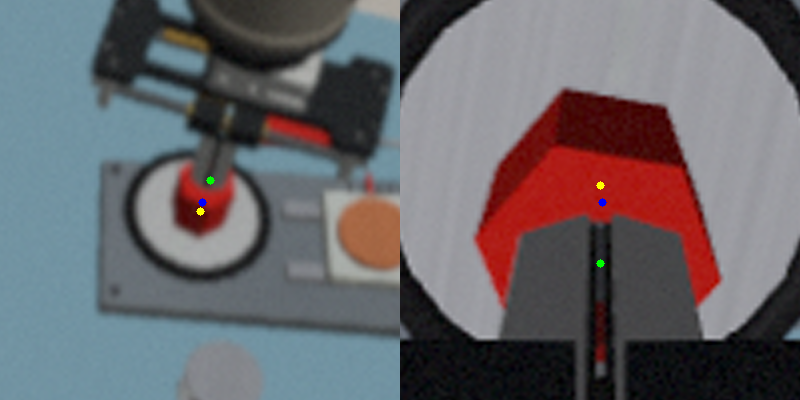

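Both views show the shut fingertips at about hub-top height, above where the reported TCP projects. I'll measure the tip by depth.

```bash
python3 - <<'E'
from h import *
c=optics.get_calibration("wrist");p,d=optics.grab_frame("wrist");go(.567,.0687,.068,18)
def pt(u,v):
    o,r=ray(c,u,v,True);T=np.array(c["world_to_cam"]);f=T[2,:3];return o+r*d[v,u]/(r@f)
for u in(248,252,264,268):
    for v in(212,216,219,221,223,226,230,236): print(u,v,d[v,u].round(4),pt(u,v).round(4),p[v,u])
for n in("scene","top"):
    c2=optics.get_calibration(n);q,e=optics.grab_frame(n)
    for u,v in (((325,229),(325,226),(322,236)) if n=="scene" else ((180,170),(180,172),(180,168))):
        o,r=ray(c2,u,v);print(n,u,v,(o+r*e[v,u]).round(4),q[v,u])
E
```

```text
tcp [0.5674 0.0686 0.0684] yaw -2.0 q7 -1.949 t 5.125 F [-0.   0.9 -0.3] w 0.0009
delta [-0.0004 -0.0001  0.0004] twist -20.0 rows 0.009455423330916977
248 212 0.1908 [0.5792 0.0749 0.1005] [ 25  30 175]
248 216 0.1933 [0.576  0.0751 0.0987] [ 12  22 173]
248 219 0.1842 [0.5769 0.0748 0.1078] [ 55  56 114]
248 221 0.1813 [0.5766 0.0747 0.1109] [72 67 68]
248 223 0.1789 [0.5762 0.0746 0.1135] [70 70 70]
248 226 0.172 [0.5768 0.0744 0.1204] [70 68 69]
248 230 0.1667 [0.5764 0.0742 0.1259] [70 69 69]
248 236 0.1572 [0.5766 0.0739 0.1357] [71 71 72]
252 212 0.1921 [0.5788 0.0724 0.0992] [ 14  22 175]
252 216 0.1926 [0.5761 0.0725 0.0993] [ 25  31 176]
252 219 0.185 [0.5766 0.0723 0.107 ] [70 70 71]
252 221 0.1812 [0.5766 0.0723 0.1109] [72 69 72]
252 223 0.1772 [0.5767 0.0722 0.1151] [70 69 69]
252 226 0.1719 [0.5767 0.0721 0.1205] [72 71 71]
252 230 0.1666 [0.5763 0.072  0.126 ] [73 72 72]
252 236 0.1557 [0.577  0.0717 0.137 ] [71 68 69]
264 212 0.1921 [0.5785 0.0646 0.0992] [ 17  24 174]
264 216 0.1932 [0.5756 0.0647 0.0988] [ 18  25 174]
264 219 0.1852 [0.5763 0.0648 0.1068] [72 72 72
[... 241 characters left out ...]
3 72]
268 212 0.1908 [0.5788 0.0621 0.1005] [ 28  33 177]
268 216 0.1931 [0.5756 0.0621 0.0988] [ 20  28 175]
268 219 0.1931 [0.5737 0.0622 0.0993] [ 52  54 125]
268 221 0.1817 [0.5761 0.0625 0.1104] [69 68 69]
268 223 0.1772 [0.5764 0.0626 0.115 ] [72 71 71]
268 226 0.1724 [0.5762 0.0628 0.12  ] [70 68 69]
268 230 0.1652 [0.5765 0.063  0.1274] [71 70 70]
268 236 0.1564 [0.5765 0.0633 0.1365] [71 71 71]
scene 325 229 [0.5783 0.0655 0.1341] [50 52 59]
scene 325 226 [0.5785 0.0632 0.1491] [66 68 66]
scene 322 236 [0.5822 0.0633 0.1008] [ 24  29 175]
top 180 170 [ 0.482  -0.0148  0.5766] [56 62 65]
top 180 172 [ 0.4765 -0.0164  0.5852] [57 62 67]
top 180 168 [ 0.4871 -0.0137  0.5705] [55 61 64]
```

By depth, the real fingertips are about 37 mm above the reported TCP z (0.105 vs 0.068), so they closed over the hub without touching it. The lateral position is right. Also, clockwise turning lowers q7, so I start the grasp at yaw 138° (twist −140), then lower by about 36 mm.

Emit:
carry_out:
  deltas:
    - {"gripper": 0, "linear": [0, 0, -0.01], "twist": -10}
    - {"gripper": 0, "linear": [0, 0, 0], "twist": -10}
    - {"gripper": 0, "linear": [0, 0, 0], "twist": -10}
    - {"gripper": 0, "linear": [0, 0, 0], "twist": -10}
    - {"gripper": 0, "linear": [0, 0, 0], "twist": -10}
    - {"gripper": 0, "linear": [0, 0, 0], "twist": -10}
    - {"gripper": 0, "linear": [0, 0, 0], "twist": -10}
    - {"gripper": 0, "linear": [0, 0, 0], "twist": -10}

```text
clock: 6.22
tcp_pos: [0.5674, 0.0686, 0.0784]
eef_rot: [0.776, 0.631, 0.0, -0.0]
contact_force: [0.7, 0.1, 0.5]
gripper_width: 0.0769
```

Emit:
carry_out:
  deltas:
    - {"gripper": 0, "linear": [0, 0, 0], "twist": -10}
    - {"gripper": 0, "linear": [0, 0, 0], "twist": -10}
    - {"gripper": 0, "linear": [0, 0, 0], "twist": -10}
    - {"gripper": 0, "linear": [0, 0, 0], "twist": -10}
    - {"gripper": 0, "linear": [0, 0, 0], "twist": -10}
    - {"gripper": 0, "linear": [0, 0, 0], "twist": -10}
    - {"gripper": 0, "linear": [0, 0, 0], "twist": 0}
    - {"gripper": 0, "linear": [0, 0, 0], "twist": 0}

```text
clock: 7.22
tcp_pos: [0.5675, 0.0685, 0.0784]
eef_rot: [0.361, 0.933, 0.0, -0.0]
contact_force: [0.3, -0.9, 0.8]
gripper_width: 0.094
```

```bash
python3 - <<'E'
from h import *
go(.567,.0687,.032,138)
c=optics.get_calibration("wrist");p,d=optics.grab_frame("wrist");cv2.imwrite("pics/w4.png",p);T=np.array(c["world_to_cam"])
# finger points: grey, near
pts=[]
for v in range(150,300,2):
    for u in range(60,450,2):
        if 0.05<d[v,u]<0.23:
            o,r=ray(c,u,v,True);P=o+r*d[v,u]/(r@T[2,:3])
            pts.append((u,v,*P))
pts=np.array(pts);t=ctrl.observe();from scipy.spatial.transform import Rotation as R
L=(pts[:,2:]-t["tcp_pos"])@R.from_quat(t["eef_rot"]).as_matrix()
for s in(-1,1):
    m=(L[:,1]*s>.035)&(L[:,1]*s<.065)&(abs(L[:,0])<.02);k=L[m];i=k[:,2].argsort()[-6:];print(s,(k[i]*1e3).round(1))
E
```

```text
tcp [0.5675 0.0685 0.0784] yaw 137.7 q7 0.258 t 7.225 F [ 0.3 -0.9  0.8] w 0.094
delta [ 0.0005 -0.0002  0.0464] twist -0.3 rows 0.7421632534284444
-1 [[  9.5 -48.9 -36.8]
 [ -3.  -47.2 -36.6]
 [ -5.9 -47.5 -36.5]
 [ -4.5 -47.4 -36.4]
 [ -1.7 -47.2 -36.3]
 [ -0.8 -47.4 -34.9]]
1 [[ -2.4  46.8 -38.5]
 [  9.8  51.2 -38.4]
 [  8.5  47.3 -38.3]
 [ -3.9  46.9 -38.3]
 [  9.4  52.9 -37.2]
 [ -0.7  47.3 -35.7]]
```

Open-finger depth confirms it: tips lie 36 mm behind the reported TCP, so tip z = reported + 0.036. I'm lowering to tip height ≈0.068 and closing.

Emit:
carry_out:
  deltas:
    - {"gripper": 0, "linear": [0, 0, 0.015], "twist": 0}
    - {"gripper": 0, "linear": [0, 0, 0.012], "twist": 0}
    - {"gripper": 0, "linear": [0, 0, 0.01], "twist": 0}
    - {"gripper": 0, "linear": [0, 0, 0.009], "twist": 0}
    - {"gripper": 255, "linear": [0, 0, 0], "twist": 0}
    - {"gripper": 255, "linear": [0, 0, 0], "twist": 0}
    - {"gripper": 255, "linear": [0, 0, 0], "twist": 0}
    - {"gripper": 255, "linear": [0, 0, 0], "twist": 0}
  force: 25

```text
clock: 8.28
tcp_pos: [0.5676, 0.0686, 0.0327]
eef_rot: [0.359, 0.933, 0.0, 0.0]
contact_force: [0.1, -0.2, 0.9]
gripper_width: 0.0571
```

Emit:
carry_out:
  deltas:
    - {"gripper": 255, "linear": [0, 0, 0], "twist": 0}
    - {"gripper": 255, "linear": [0, 0, 0], "twist": 0}
    - {"gripper": 255, "linear": [0, 0, 0], "twist": 0}
    - {"gripper": 255, "linear": [0, 0, 0], "twist": 0}

```text
clock: 8.78
tcp_pos: [0.5677, 0.0689, 0.0325]
eef_rot: [0.359, 0.933, 0.0, 0.0]
contact_force: [3.9, 3.5, -1.9]
gripper_width: 0.0361
```

Width is 36.1 mm, so the pads sit on the flats. I'm cranking clockwise 130° and will then measure.

Emit:
carry_out:
  deltas:
    - {"gripper": 255, "linear": [0, 0, 0], "twist": 5}
    - {"gripper": 255, "linear": [0, 0, 0], "twist": 10}
    - {"gripper": 255, "linear": [0, 0, 0], "twist": 10}
    - {"gripper": 255, "linear": [0, 0, 0], "twist": 10}
    - {"gripper": 255, "linear": [0, 0, 0], "twist": 10}
    - {"gripper": 255, "linear": [0, 0, 0], "twist": 10}
    - {"gripper": 255, "linear": [0, 0, 0], "twist": 10}
    - {"gripper": 255, "linear": [0, 0, 0], "twist": 5}

```text
clock: 9.78
tcp_pos: [0.5675, 0.0689, 0.0325]
eef_rot: [0.83, 0.557, 0.0, 0.0]
contact_force: [2.1, 0.6, -1.2]
gripper_width: 0.0356
```

Emit:
carry_out:
  deltas:
    - {"gripper": 255, "linear": [0, 0, 0], "twist": 10}
    - {"gripper": 255, "linear": [0, 0, 0], "twist": 10}
    - {"gripper": 255, "linear": [0, 0, 0], "twist": 10}
    - {"gripper": 255, "linear": [0, 0, 0], "twist": 10}
    - {"gripper": 255, "linear": [0, 0, 0], "twist": 10}
    - {"gripper": 255, "linear": [0, 0, 0], "twist": 10}
    - {"gripper": 255, "linear": [0, 0, 0], "twist": 0}
    - {"gripper": 255, "linear": [0, 0, 0], "twist": 0}

```text
clock: 10.78
tcp_pos: [0.5674, 0.069, 0.0325]
eef_rot: [0.997, 0.071, -0.0, -0.0]
contact_force: [0.2, 3.1, 0.6]
gripper_width: 0.0359
```

```bash
cat > chk.py <<'E'
from h import *
import sys
go(.567,.0687,.032,0)
c=optics.get_calibration("wrist");p,d=optics.grab_frame("wrist");n=sys.argv[1];cv2.imwrite(f"pics/w{n}.png",p)
t,_=optics.grab_frame("top");cv2.imwrite(f"pics/t{n}.png",t);ct=optics.get_calibration("top")
s,_=optics.grab_frame("scene");cv2.imwrite(f"pics/s{n}.png",s);cs=optics.get_calibration("scene")
for nm,cc,im,f in(("wrist",c,p,1),("top",ct,t,0),("scene",cs,s,0)):
    H,S,V=hsv(im)
    for lab,m,z in(("plate",(H>4)&(H<20)&(S>90)&(S<200)&(V>90),.048),("mark",(H>45)&(H<75)&(S>80),.02),("red",((H<8)|(H>172))&(S>140),.03)):
        k,l,st,ce=cv2.connectedComponentsWithStats(m.astype(np.uint8))
        for i in range(1,k):
            P=onz(cc,*ce[i],z,f)
            if st[i,4]>3 and .44<P[0]<.58 and .15<P[1]<.3: print(nm,lab,st[i,4],ce[i].round(1),P[:2].round(4))
E
python3 chk.py 5
```

```text
tcp [0.5674 0.069  0.0325] yaw 8.2 q7 -1.773 t 10.775 F [0.2 3.1 0.6] w 0.0359
delta [-0.0004  0.0002  0.0005] twist 8.2 rows 0.010573232055009972
wrist plate 1871 [ 59.9 231.2] [0.5307 0.2341]
wrist mark 8 [ 80.2 268.1] [0.4806 0.2344]
top plate 197 [128.1 185.5] [0.5233 0.2402]
top plate 4 [132.8 199.5] [0.4783 0.2243]
top mark 11 [132.4 201.5] [0.4745 0.2331]
scene plate 5 [380.6 234.8] [0.4932 0.2252]
scene plate 260 [383.  246.8] [0.53   0.2367]
```

The start gap was 51–52 mm, so q0 ≈ 0.42 and it is now about 2.68. Turning 18° more, then I'll check pointer against mark.

Emit:
carry_out:
  deltas:
    - {"gripper": 255, "linear": [0, 0, 0], "twist": 6}
    - {"gripper": 255, "linear": [0, 0, 0], "twist": 6}
    - {"gripper": 255, "linear": [0, 0, 0], "twist": 6}
    - {"gripper": 255, "linear": [0, 0, 0], "twist": 0}
    - {"gripper": 255, "linear": [0, 0, 0], "twist": 0}

```text
clock: 11.55
tcp_pos: [0.5674, 0.069, 0.0324]
eef_rot: [0.996, -0.086, -0.0, -0.0]
contact_force: [-1.3, 5.4, 2.8]
gripper_width: 0.0358
```

```bash
python3 chk.py 6; python3 - <<'E'
import cv2,numpy as np
f=lambda i,y,x:cv2.resize(i[y:y+60,x:x+80],(400,300),interpolation=cv2.INTER_CUBIC)
w=cv2.imread("pics/w6.png");s=cv2.imread("pics/s6.png");t=cv2.imread("pics/t6.png")
cv2.imwrite("pics/m6.png",np.vstack([np.hstack([f(w,225,40),f(s,205,345)]),np.hstack([f(t,160,95),f(t,0,0)])]))
E
```

```text
tcp [0.5674 0.069  0.0324] yaw -9.9 q7 -2.05 t 11.55 F [-1.3  5.4  2.8] w 0.0358
delta [-0.0003  0.0004  0.0004] twist -9.9 rows 0.010672338343308226
wrist plate 47 [ 69.8 265.6] [0.5512 0.2402]
wrist plate 599 [ 84.9 304. ] [0.5111 0.2413]
wrist red 42 [105.  321.9] [0.4776 0.2425]
top plate 191 [126.  185.8] [0.5224 0.2468]
scene plate 258 [385.1 246.9] [0.5285 0.2425]
scene mark 6 [380.2 234.8] [0.4757 0.2293]
```

View pics/m6.png

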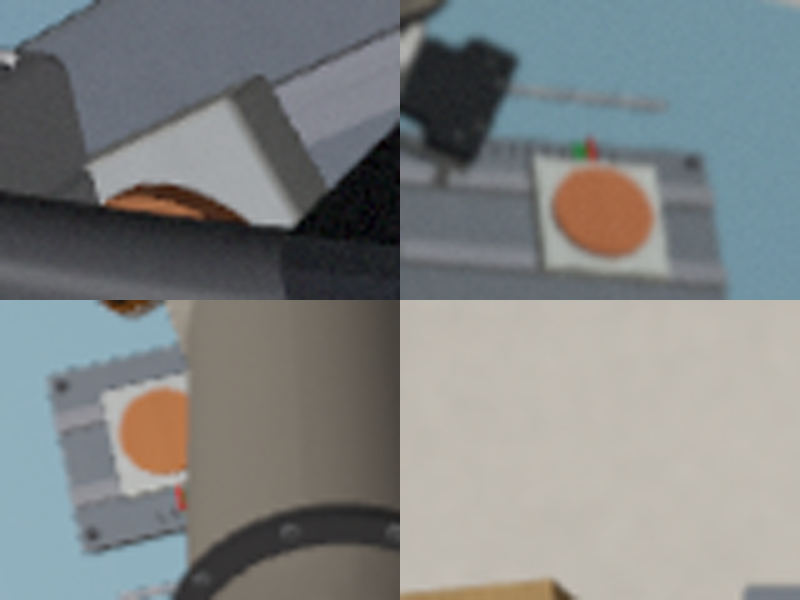

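Total turn is 148° = 2.58 rad, and with q0 ≤ 0.5 that puts the wheel at 2.98–3.08. The scene crop shows the pointer at the mark (about 383,235). I'll release, rise, and check from above when unobstructed. I rise reported z to 0.2.

Emit:
carry_out:
  deltas:
    - {"gripper": 0, "linear": [0, 0, 0], "twist": 0}
    - {"gripper": 0, "linear": [0, 0, 0], "twist": 0}
    - {"gripper": 0, "linear": [0, 0, 0], "twist": 0}
    - {"gripper": 0, "linear": [0, 0, 0], "twist": 0}
    - {"gripper": 0, "linear": [0, 0, -0.03], "twist": 0}
    - {"gripper": 0, "linear": [0, 0, -0.04], "twist": 0}
    - {"gripper": 0, "linear": [0, 0, -0.05], "twist": 0}
    - {"gripper": 0, "linear": [0, 0, -0.04], "twist": 0}

```text
clock: 12.7
tcp_pos: [0.5676, 0.0686, 0.1945]
eef_rot: [0.996, -0.088, 0.001, -0.0]
contact_force: [-0.1, 0.8, -0.4]
gripper_width: 0.0944
```

```bash
python3 - <<'E'
from h import *
p=cv2.imread("pics/top0.png");c=optics.get_calibration("top");H,S,V=hsv(p)
# tweezers: fit each yellow arm line at z~.064 (arm top)
for x0,x1 in((250,261),(261,275)):
    m=((H>20)&(H<33)&(S>150)&(V>110));M=np.zeros_like(V);M[164:206,x0:x1]=m[164:206,x0:x1];ys,xs=np.nonzero(M)
    P=prj(c,np.c_[xs,ys],.064,False);a=np.polyfit(P[:,0],P[:,1],1);print(x0,len(xs),"x range",P[:,0].min(),P[:,0].max(),"yaw",np.degrees(np.arctan(a[0])),"y at .52",np.polyval(a,.52))
go(.53,-.183,.2,0)
E
```

```text
250 85 x range 0.4763646717822558 0.5687100671144093 yaw -0.6368901890599303 y at .52 -0.16723309864001815
261 86 x range 0.4730883911665268 0.587814148936693 yaw -7.797047280760503 y at .52 -0.1972576714452948
tcp [0.5676 0.0686 0.1945] yaw -10.1 q7 -2.017 t 12.7 F [-0.1  0.8 -0.4] w 0.0944
delta [ 0.0069  0.2543 -0.0056] twist -10.1 rows 4.07126649116152
```

Left arm yaw is −0.6°, right arm −7.8°. The 7.2° difference matches the relaxed sprung arm (0.129 rad), so the right (−y) arm is fixed and the tweezers' yaw is about −7.5°. I'm moving to hover over them.

Emit:
carry_out:
  deltas:
    - {"gripper": 0, "linear": [0.002, 0.04, -0.003], "twist": -2}
    - {"gripper": 0, "linear": [0, 0.05, -0.003], "twist": 0}
    - {"gripper": 0, "linear": [0, 0.05, 0], "twist": 0}
    - {"gripper": 0, "linear": [0, 0.05, 0], "twist": 0}
    - {"gripper": 0, "linear": [0, 0.045, 0], "twist": 0}
    - {"gripper": 0, "linear": [0, 0.02, 0], "twist": 0}
    - {"gripper": 0, "linear": [0, 0, 0], "twist": 0}
    - {"gripper": 0, "linear": [0, 0, 0], "twist": 0}

```text
clock: 13.7
tcp_pos: [0.5325, -0.1828, 0.1984]
eef_rot: [0.998, -0.07, -0.0, -0.0]
contact_force: [0.6, 0.2, 1.4]
gripper_width: 0.0937
```

```bash
python3 - <<'E'
from h import *
optics.grab_frame("top")
c=optics.get_calibration("wrist");go(.53,-.183,.05,-7.5);p,d=optics.grab_frame("wrist");cv2.imwrite("pics/w7.png",p);np.save("pics/w7.npy",d);np.savez("pics/w7c.npz",**c)
t,_=optics.grab_frame("top");cv2.imwrite("pics/t7.png",t);s,_=optics.grab_frame("scene");cv2.imwrite("pics/s7.png",s)
print("vel",abs(ctrl.observe()["dq"]).max())
cv2.imwrite("pics/m7.png",np.hstack([cv2.resize(p[60:260,160:360],(400,400),interpolation=cv2.INTER_CUBIC),cv2.resize(t[160:220,95:155],(400,400),interpolation=cv2.INTER_CUBIC)]))
E
```

```text
tcp [ 0.5325 -0.1826  0.1984] yaw -8.0 q7 -1.494 t 13.75 F [0.1 0.7 0.8] w 0.0941
delta [-0.0024  0.0008  0.1484] twist -0.5 rows 2.3742596748013347
vel 0.0031473457413950944
```

View pics/m7.png

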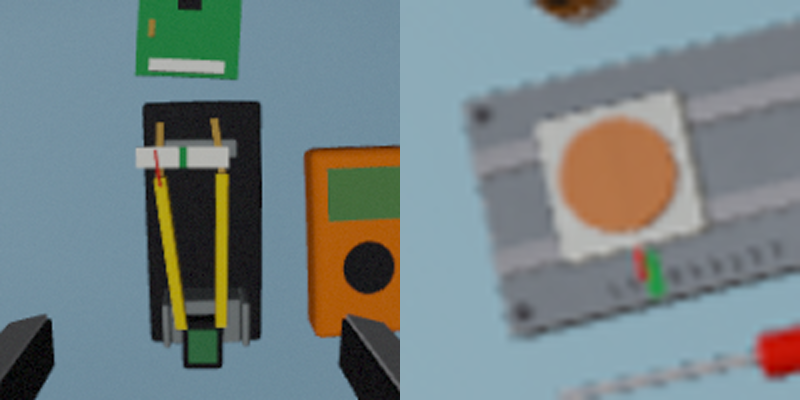

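Wrist crop: tweezers' brass tips at about (240,121) and (267,119) full-frame, sprung arm on the left, fixed arm on the right. Top crop: pointer next to the mark, with parallax from its height. Now computing numbers.

```bash
python3 - <<'E'
from h import *
ct=optics.get_calibration("top")
r=[]
for n in("top0","t7"):
    p=cv2.imread(f"pics/{n}.png");H,S,V=hsv(p)
    w=np.s_[150:210,105:165]
    m=np.zeros(V.shape);m[w]=((H>4)&(H<20)&(S>90)&(V>90))[w];m[196:,:]=0;ys,xs=np.nonzero(m);P=prj(ct,[(xs.mean(),ys.mean())],.048,False)[0]
    g=np.zeros(V.shape);g[w]=((H>45)&(H<75)&(S>60))[w];ys2,xs2=np.nonzero(g);G=prj(ct,[(xs2.mean(),ys2.mean())],.02,False)[0]
    print(n,len(xs),P,len(xs2),G);r.append((P,G))
tr=r[1][0]-r[0][0];u=tr/np.linalg.norm(tr);print("travel mm",1e3*np.linalg.norm(tr),"dir",u)
for P,G in r: print("short mm vs mark",1e3*(r[0][1]-P)@u, "lateral", 1e3*(P-r[0][1])@[u[1],-u[0]])
c=dict(np.load("pics/w7c.npz"));p=cv2.imread("pics/w7.png");d=np.load("pics/w7.npy");H,S,V=hsv(p);T=c["world_to_cam"]
yel=(H>20)&(H<33)&(S>150)&(V>110)
th=None
for x0,x1,nm in((235,256,"sprung"),(262,280,"fixed")):
    for z in(.064,):
        M=np.zeros_like(V);M[140:228,x0:x1]=yel[140:228,x0:x1];ys,xs=np.nonzero(M)
        L,Rr=[],[]
        for v in range(155,220,3):
            q=xs[ys==v]
            if len(q)>2: L.append((q.min()-.5,v));Rr.append((q.max()+.5,v))
        for e,k in(("left",L),("right",Rr)):
            P=prj(c,k,z);a=np.polyfit(P[:,0],P[:,1],1);print(nm,e,"yaw",np.degrees(np.arctan(a[0])).round(2),"y@.53",np.polyval(a,.53).round(4),"x",P[:,0].min().round(3),P[:,0].max().round(3))
    dd=[d[v,int(np.median(xs[ys==v]))] for v in range(160,220,10)];print("z",[ (lambda o,r,D:(o+r*D/(r@T[2,:3]))[2].round(4))(*ray(c,int(np.median(xs[ys==v])),v,True),d[v,int(np.median(xs[ys==v]))]) for v in range(160,220,10)])
br=(H>12)&(H<24)&(S>80)&(V>90)&~yel
for x0,x1 in((232,250),(258,275)):
    ys,xs=np.nonzero(br[112:136,x0:x1]);ys+=112;xs+=x0;top=ys.min()
    print("tip",len(xs),"top row",top,xs[ys==top],[prj(c,[(xs[ys==top].mean(),top-.5)],z)[0].round(4) for z in(.055,.060)])
K=big(V<40,100,245,225,300);
print("rest bbox",prj(c,[(K[:,0].min(),K[:,1].min()),(K[:,0].max(),K[:,1].min())],.012))
E
```

```text
top0 231 [0.53481537 0.19316884] 20 [0.47729317 0.23284425]
t7 237 [0.52533104 0.2439201 ] 16 [0.47712501 0.23166722]
travel mm 51.62985889436753 dir [-0.18369866  0.98298261]
short mm vs mark 49.56698247215134 lateral 49.255001527156274
short mm vs mark -2.062876422216196 lateral 49.255001527156274
sprung left yaw -0.16 y@.53 -0.1617 x 0.488 0.567
sprung right yaw -0.3 y@.53 -0.1692 x 0.487 0.565
z [np.float64(0.0636), np.float64(0.0626), np.float64(0.064), np.float64(0.0638), np.float64(0.0627), np.float64(0.0634)]
fixed left yaw -7.61 y@.53 -0.1934 x 0.484 0.561
fixed right yaw -7.98 y@.53 -0.2006 x 0.483 0.56
z [np.float64(0.0637), np.float64(0.0617), np.float64(0.0629), np.float64(0.0627), np.float64(0.0643), np.float64(0.0631)]
tip 36 top row 121 [239 240 241] [array([ 0.6064, -0.171 ]), array([ 0.6063, -0.1712])]
tip 28 top row 119 [265 267] [array([ 0.6044, -0.202 ]), array([ 0.6043, -0.2019])]
rest bbox [[ 0.62160308 -0.15967571]
 [ 0.61093045 -0.23650746]]
```

Plate travel is 51.6 mm = 2.58 rad, and the carriage is within about 0–2 mm of the mark, so the wheel is at about 3.0–3.1. The tweezers' grip point is (0.553, −0.183) with yaw −7.8°, and arm tops (63 mm), face width, tips and rest front edge all agree with it. I'm moving above it, pre-closing to about 57 mm, and going partway down.

Emit:
carry_out:
  deltas:
    - {"gripper": 100, "linear": [0.02, -0.0027, 0], "twist": 0}
    - {"gripper": 100, "linear": [0, 0, 0.04], "twist": 0}
    - {"gripper": 100, "linear": [0, 0, 0.04], "twist": 0}
    - {"gripper": 100, "linear": [0, 0, 0.035], "twist": 0}
    - {"gripper": 100, "linear": [0, 0, 0.018], "twist": 0}
    - {"gripper": 100, "linear": [0, 0, 0], "twist": 0}
    - {"gripper": 100, "linear": [0, 0, 0], "twist": 0}
    - {"gripper": 100, "linear": [0, 0, 0], "twist": 0}
  force: 9

```text
clock: 14.9
tcp_pos: [0.5532, -0.1843, 0.0667]
eef_rot: [0.998, -0.07, 0.001, 0.0]
contact_force: [-0.3, -0.5, 0.3]
gripper_width: 0.0572
```

```bash
python3 - <<'E'
from h import *
go(.553,-.1828,.0,-7.8)
c=optics.get_calibration("wrist");p,d=optics.grab_frame("wrist");cv2.imwrite("pics/w8.png",p);np.save("pics/w8.npy",d)
cv2.imwrite("pics/m8.png",cv2.resize(p[90:310,140:390],(750,660))[:600])
E
```

```text
tcp [ 0.5532 -0.1843  0.0667] yaw -8.1 q7 -1.505 t 14.9 F [-0.3 -0.5  0.3] w 0.0572
delta [-0.0005 -0.0015  0.0667] twist -0.3 rows 1.066966303756117
```

View pics/m8.png

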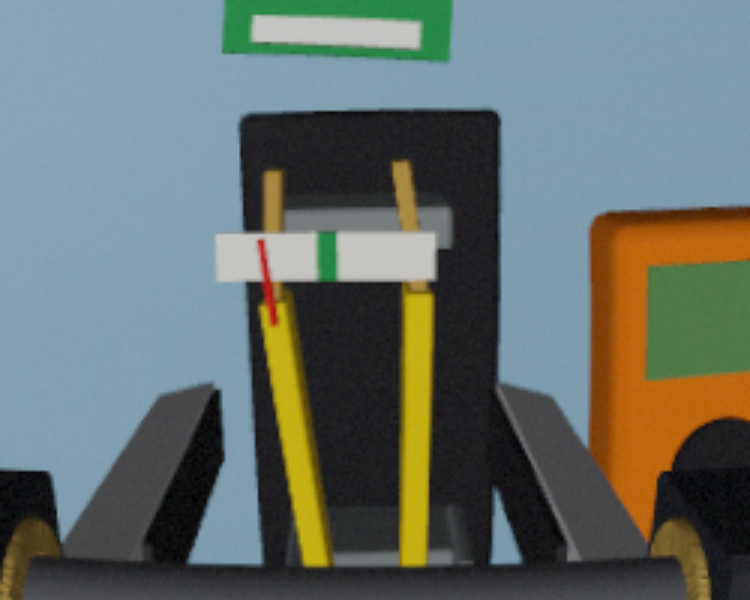

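The width at 100 counts is 57.2 mm (linear), and the fingers straddle the yellow arms with free space below. I descend so the pads are at 55 mm (tips ≈36 mm), then close to 38 mm.

Emit:
carry_out:
  deltas:
    - {"gripper": 100, "linear": [0, -0.0015, 0.02], "twist": 0}
    - {"gripper": 100, "linear": [0, 0, 0.02], "twist": 0}
    - {"gripper": 100, "linear": [0, 0, 0.015], "twist": 0}
    - {"gripper": 100, "linear": [0, 0, 0.011], "twist": 0}
    - {"gripper": 100, "linear": [0, 0, 0], "twist": 0}
    - {"gripper": 100, "linear": [0, 0, 0], "twist": 0}

```text
clock: 15.7
tcp_pos: [0.553, -0.1827, -0.0001]
eef_rot: [0.998, -0.07, 0.0, 0.0]
contact_force: [0.7, 0.1, 0.3]
gripper_width: 0.0569
```

Emit:
carry_out:
  deltas:
    - {"gripper": 140, "linear": [0, 0, 0], "twist": 0}
    - {"gripper": 152, "linear": [0, 0, 0], "twist": 0}
    - {"gripper": 152, "linear": [0, 0, 0], "twist": 0}
    - {"gripper": 152, "linear": [0, 0, 0], "twist": 0}
    - {"gripper": 152, "linear": [0, 0, 0], "twist": 0}
    - {"gripper": 152, "linear": [0, 0, 0], "twist": 0}
  force: 9

```text
clock: 16.45
tcp_pos: [0.553, -0.1828, -0.0002]
eef_rot: [0.998, -0.07, 0.0, 0.0]
contact_force: [0.1, -1.7, 6.0]
gripper_width: 0.0381
```

Emit:
carry_out:
  deltas:
    - {"gripper": 158, "linear": [0, 0, 0], "twist": 0}
    - {"gripper": 162, "linear": [0, 0, 0], "twist": 0}
    - {"gripper": 162, "linear": [0, 0, 0], "twist": 0}
    - {"gripper": 162, "linear": [0, 0, 0], "twist": 0}

```text
clock: 16.95
tcp_pos: [0.5531, -0.1827, -0.0002]
eef_rot: [0.998, -0.07, 0.0, 0.0]
contact_force: [1.0, -0.4, 6.1]
gripper_width: 0.0345
```

```bash
cat > tw.py <<'E'
from h import *
import sys
go(.553,-.1828,.0,-7.8);s=ctrl.observe();print(s["wrist_torque"].round(2))
c=optics.get_calibration("wrist");p,d=optics.grab_frame("wrist");cv2.imwrite(f"pics/w{sys.argv[1]}.png",p)
from scipy.spatial.transform import Rotation as R
M=R.from_quat(s["eef_rot"]).as_matrix();T=np.array(c["world_to_cam"]);H,S,V=hsv(p)
def loc(u,v):
    o,r=ray(c,u,v,True);D=np.median([x for x in d[int(v)-1:int(v)+2,int(u)-1:int(u)+2].ravel() if x>0]);P=o+r*D/(r@T[2,:3]);return P.round(4),((P-s["tcp_pos"])@M*1e3).round(1)
lab={"red":((H<8)|(H>172))&(S>150)&(V>90),"green":(H>45)&(H<75)&(S>100)&(V>60),"yellow":(H>22)&(H<33)&(S>150)&(V>110),"brass":(H>12)&(H<22)&(S>80)&(V>80),"white":(S<45)&(V>150)}
for n,m in lab.items():
    W=np.zeros_like(V);W[80:300,170:350]=m[80:300,170:350]
    k,l,st,ce=cv2.connectedComponentsWithStats(W)
    for i in range(1,k):
        if st[i,4]>8:
            a,b=loc(*ce[i])
            if abs(b[1])<45 and abs(b[0])<80 and b[2]>-90: print(n,st[i],ce[i].round(1),a,"tool mm",b)
E
python3 tw.py 9
```

```text
tcp [ 5.531e-01 -1.827e-01 -2.000e-04] yaw -8.1 q7 -1.51 t 16.95 F [ 1.  -0.4  6.1] w 0.0345
delta [-0.0001  0.0001 -0.0002] twist -0.3 rows 0.004045852104057605
[-0.1  -0.13 -0.03]
red [224 188   8  41 112] [227.9 208.7] [ 0.5791 -0.1704  0.0671] tool mm [ 24.1 -15.9 -67.3]
green [231 188  11  23 191] [236.  199.1] [ 0.5833 -0.1753  0.0661] tool mm [ 29.  -11.6 -66.3]
yellow [273 209  16  70 883] [281.2 244.6] [ 0.5536 -0.1955  0.0636] tool mm [  2.3  12.5 -63.8]
yellow [224 217  21  62 732] [234.4 248.8] [ 0.555  -0.1696  0.0642] tool mm [  0.1 -13.3 -64.4]
brass [265 151  15  35 297] [271.8 167.9] [ 0.5959 -0.196   0.0594] tool mm [ 44.2   7.1 -59.6]
brass [227 154  10  34 293] [231.6 170.8] [ 0.5974 -0.1747  0.0596] tool mm [ 42.8 -14.2 -59.8]
brass [277 209   8   3  24] [280.5 210. ] [ 0.5722 -0.1976  0.0593] tool mm [ 21.1  12.1 -59.5]
brass [231 212   4   4  15] [232.4 213.4] [ 0.574  -0.1713  0.0595] tool mm [ 19.2 -14.2 -59.7]
white [ 240  185   48   26 1053] [263.9 197.4] [ 0.5821 -0.1897  0.0657] tool mm [ 29.8   2.8 -65.9]
white [184 189  42  25 919] [204.3 201. ] [ 0.5846 -0.1586  0.066 ] tool mm [ 27.9 -28.3 -66.2]
white [228 189   5  22  60] [229.8 199. ] [ 0.5838 -0.1721  0.0657] tool mm [ 28.9 -14.9 -65.9]
```

The pointer is moving towards green as it should. Lifting now.

Emit:
carry_out:
  deltas:
    - {"gripper": 162, "linear": [0, 0, -0.004], "twist": 0}
    - {"gripper": 162, "linear": [0, 0, -0.008], "twist": 0}
    - {"gripper": 162, "linear": [0, 0, -0.012], "twist": 0}
    - {"gripper": 162, "linear": [0, 0, -0.015], "twist": 0}
    - {"gripper": 162, "linear": [0, 0, -0.015], "twist": 0}
    - {"gripper": 162, "linear": [0, 0, -0.012], "twist": 0}
    - {"gripper": 162, "linear": [0, 0, -0.006], "twist": 0}
    - {"gripper": 162, "linear": [0, 0, 0], "twist": 0}

```text
clock: 18.0
tcp_pos: [0.5528, -0.1826, 0.0717]
eef_rot: [0.998, -0.07, 0.0, 0.0]
contact_force: [-0.9, 0.2, -1.4]
gripper_width: 0.0345
```

Emit:
carry_out:
  deltas:
    - {"gripper": 166, "linear": [0, 0, 0], "twist": 0}
    - {"gripper": 170, "linear": [0, 0, 0], "twist": 0}
    - {"gripper": 173, "linear": [0, 0, 0], "twist": 0}
    - {"gripper": 173, "linear": [0, 0, 0], "twist": 0}
    - {"gripper": 173, "linear": [0, 0, 0], "twist": 0}
    - {"gripper": 173, "linear": [0, 0, 0], "twist": 0}

```text
clock: 18.75
tcp_pos: [0.5526, -0.1826, 0.0714]
eef_rot: [0.998, -0.07, 0.0, -0.0]
contact_force: [-0.8, 0.2, -1.7]
gripper_width: 0.0306
```

```bash
python3 tw.py 10
```

```text
tcp [ 0.5526 -0.1826  0.0714] yaw -8.1 q7 -1.507 t 18.75 F [-0.8  0.2 -1.7] w 0.0306
delta [0.0004 0.0001 0.0714] twist -0.3 rows 1.1421990149521832
[0.02 0.06 0.05]
red [228 188   8  40 119] [232.  207.5] [ 0.5792 -0.1727  0.1395] tool mm [ 25.  -13.6 -68.1]
green [225 190   5  23  67] [227.2 200.8] [ 0.5828 -0.1706  0.1382] tool mm [ 28.2 -16.2 -66.8]
yellow [269 212  17  67 813] [277.4 245.3] [ 0.553  -0.1933  0.135 ] tool mm [  1.9  10.5 -63.7]
yellow [228 217  20  62 731] [237.7 248.8] [ 0.554  -0.1712  0.1351] tool mm [ -0.2 -11.5 -63.7]
brass [258 152  16  34 290] [265.2 168.9] [ 0.5953 -0.1923  0.1309] tool mm [ 43.7   3.6 -59.5]
brass [232 154  10  35 292] [236.4 171.2] [ 0.5963 -0.1771  0.1311] tool mm [ 42.5 -11.7 -59.7]
brass [271 209   9   3  24] [275.2 210. ] [ 0.5722 -0.1946  0.1308] tool mm [ 21.1   9.1 -59.5]
brass [235 212   4   5  12] [236.6 213.6] [ 0.5733 -0.1735  0.1316] tool mm [ 19.2 -11.9 -60.2]
white [ 234  186   48   26 1046] [257.7 198.3] [ 0.5817 -0.1864  0.1376] tool mm [ 29.4  -0.4 -66.2]
white [ 177  190   50   27 1073] [202.1 203.3] [ 0.5833 -0.1572  0.1381] tool mm [ 26.8 -29.5 -66.7]
```

Lifted: wrist weight is about −1.5 N, width 30.6 mm and the pointer is at the band. Next I raise the tweezers and turn −38° so q7 stays within range, then carry them to the plate at about (0.526, 0.244).

Emit:
carry_out:
  deltas:
    - {"gripper": 174, "linear": [0, 0, -0.006], "twist": -2}
    - {"gripper": 174, "linear": [0, 0, -0.01], "twist": -5}
    - {"gripper": 174, "linear": [0, 0, -0.01], "twist": -6}
    - {"gripper": 174, "linear": [0, 0, -0.01], "twist": -6}
    - {"gripper": 174, "linear": [0, 0, -0.008], "twist": -6}
    - {"gripper": 174, "linear": [0, 0, -0.004], "twist": -6}
    - {"gripper": 174, "linear": [0, 0, 0], "twist": -5}
    - {"gripper": 174, "linear": [0, 0, 0], "twist": -2}

```text
clock: 19.8
tcp_pos: [0.5527, -0.1827, 0.1198]
eef_rot: [0.966, 0.259, 0.0, 0.0]
contact_force: [-0.1, -0.1, -2.0]
gripper_width: 0.0302
```

Emit:
carry_out:
  deltas:
    - {"gripper": 174, "linear": [0.004, -0.012, 0], "twist": 0}
    - {"gripper": 174, "linear": [0.009, -0.024, 0], "twist": 0}
    - {"gripper": 174, "linear": [0.011, -0.029, 0], "twist": 0}
    - {"gripper": 174, "linear": [0.011, -0.029, 0], "twist": 0}
    - {"gripper": 174, "linear": [0.011, -0.029, 0], "twist": 0}
    - {"gripper": 174, "linear": [0.011, -0.029, 0], "twist": 0}
    - {"gripper": 174, "linear": [0.011, -0.029, 0], "twist": 0}
    - {"gripper": 174, "linear": [0.011, -0.029, 0], "twist": 0}

```text
clock: 20.8
tcp_pos: [0.5156, 0.0406, 0.1195]
eef_rot: [0.966, 0.258, 0.0, -0.0]
contact_force: [-0.5, -0.0, -0.6]
gripper_width: 0.03
```

Emit:
carry_out:
  deltas:
    - {"gripper": 174, "linear": [0.011, -0.029, 0], "twist": 0}
    - {"gripper": 174, "linear": [0.011, -0.029, 0], "twist": 0}
    - {"gripper": 174, "linear": [0.011, -0.029, 0], "twist": 0}
    - {"gripper": 174, "linear": [0.011, -0.03, 0], "twist": 0}
    - {"gripper": 174, "linear": [0.01, -0.028, 0], "twist": 0}
    - {"gripper": 174, "linear": [0.007, -0.019, 0], "twist": 0}
    - {"gripper": 174, "linear": [0.003, -0.009, 0], "twist": 0}
    - {"gripper": 174, "linear": [0, 0, 0], "twist": 0}

```text
clock: 21.8
tcp_pos: [0.4851, 0.221, 0.1194]
eef_rot: [0.966, 0.258, -0.0, -0.0]
contact_force: [-0.2, 0.1, -1.2]
gripper_width: 0.0299
```

```bash
sed -i 's/^go(.*;s=/go(.483,.219,.05,30);s=/' tw.py; python3 tw.py 11;python3 - <<'E'
from h import *
for n in("top","scene"): cv2.imwrite(f"pics/{n}11.png",optics.grab_frame(n)[0])
print(ctrl.observe()["qpos"].round(2))
E
```

```text
tcp [0.4851 0.221  0.1194] yaw 30.0 q7 -1.705 t 21.8 F [-0.2  0.1 -1.2] w 0.0299
delta [-0.0028  0.0007  0.0694] twist -0.0 rows 1.1117170811650015
[ 0.01 -0.01  0.04]
red [245 179   4   9  20] [246.6 183. ] [0.4863 0.2355 0.0398] tool mm [  8.3 -11.9  79.6]
red [229 187   8  42 122] [232.4 206.8] [0.5005 0.2455 0.1875] tool mm [ 25.5 -13.5 -68.1]
red [267 237   4   9  30] [268.6 241.5] [0.4367 0.1798 0.0226] tool mm [-62.5  11.5  96.8]
green [242 178   4  10  15] [243.8 182.7] [0.4816 0.2371 0.0216] tool mm [  5.  -15.6  97.8]
green [248 180   4   8  13] [249.5 183.2] [0.4841 0.2314 0.0215] tool mm [ 4.4 -9.5 97.9]
green [225 191   6  22  83] [227.3 201.1] [0.5014 0.2492 0.186 ] tool mm [ 28.2 -16.3 -66.6]
yellow [269 210  17  69 808] [277.2 244.5] [0.4924 0.2135 0.1829] tool mm [  2.5  10.2 -63.5]
yellow [229 215  19  64 718] [238.  248.7] [0.4796 0.231  0.1834] tool mm [  0.2 -11.4 -64. ]
brass [257 151  16  35 306] [264.4 167.6] [0.5252 0.2407 0.179 ] tool mm [ 44.6   3.  -59.6]
brass [232 153  11  36 296] [236.8 170.7] [0.5166 0.2525 0.1794] tool mm [ 43.  -11.5 -60. ]
brass [271 209   8   3  23] [274.7 210. ] [0.5079 0.2242 0.1791] tool mm [ 21.3   8.7 -59.7]
brass [235 212   4   4  10] [236.8 213.2] [0.496  0.2411 0.1789] tool mm [ 19.4 -12.  -59.5]
white [ 216  103   84  109 2825] [257.3 160.6] [0.5124 0.238  0.0482] tool mm [32.1 -1.1 71.2]
white [242 171  21  11 107] [252.6 176.2] [0.4958 0.2339 0.0419] tool mm [15.6 -5.8 77.5]
white [ 177  191   50   26 1069] [201.7 203.4] [0.4934 0.2603 0.1857] tool mm [ 26.8 -29.9 -66.3]
[-0.24  0.27 -0.36  1.96  0.12  0.93 -1.7 ]
```

Wrist view: the carriage pointer (u 246.6) has green visible on both sides (243.8, 249.5), so it stands on the mark. Tip middle is about (0.529, 0.250), 6 mm off the plate centre. I correct slightly and lower by 70 mm.

Emit:
carry_out:
  deltas:
    - {"gripper": 174, "linear": [-0.003, 0.002, 0.008], "twist": 0}
    - {"gripper": 174, "linear": [-0.002, 0.002, 0.014], "twist": 0}
    - {"gripper": 174, "linear": [0, 0, 0.014], "twist": 0}
    - {"gripper": 174, "linear": [0, 0, 0.014], "twist": 0}
    - {"gripper": 174, "linear": [0, 0, 0.012], "twist": 0}
    - {"gripper": 174, "linear": [0, 0, 0.006], "twist": 0}
    - {"gripper": 174, "linear": [0, 0, 0.002], "twist": 0}
    - {"gripper": 174, "linear": [0, 0, 0], "twist": 0}

```text
clock: 22.95
tcp_pos: [0.4832, 0.2148, 0.0495]
eef_rot: [0.966, 0.258, 0.0, -0.0]
contact_force: [0.8, 0.1, -1.2]
gripper_width: 0.03
```

Emit:
carry_out:
  deltas:
    - {"gripper": 174, "linear": [0, 0, 0], "twist": 0}
    - {"gripper": 174, "linear": [0, 0, 0], "twist": 0}
    - {"gripper": 174, "linear": [0, 0, 0], "twist": 0}
    - {"gripper": 174, "linear": [0, 0, 0], "twist": 0}

```text
clock: 23.45
tcp_pos: [0.4832, 0.2147, 0.0495]
eef_rot: [0.966, 0.258, 0.0, -0.0]
contact_force: [-0.2, -0.5, -1.3]
gripper_width: 0.0301
```

```bash
python3 tw.py 12 | grep -v yellow;python3 - <<'E'
from h import *
im={}
for n in("top","scene"): im[n]=optics.grab_frame(n)[0]; cv2.imwrite(f"pics/{n}12.png",im[n])
w=cv2.imread("pics/w12.png")
cv2.imwrite("pics/m12.png",np.hstack([cv2.resize(w[80:280,160:360],(400,400),interpolation=cv2.INTER_CUBIC),cv2.resize(im["scene"][180:280,320:420],(400,400),interpolation=cv2.INTER_CUBIC)]))
E
```

```text
tcp [0.4832 0.2147 0.0495] yaw 29.9 q7 -1.74 t 23.45 F [-0.2 -0.5 -1.3] w 0.0301
delta [ 0.002  -0.0038 -0.0005] twist -0.1 rows 0.0692737576996345
[ 0.06  0.   -0.  ]
red [229 187   8  42 122] [232.4 207. ] [0.4983 0.2391 0.1172] tool mm [ 25.3 -13.6 -67.7]
red [264 248   9  24 144] [268.5 261.8] [0.442  0.1806 0.0237] tool mm [-52.8   9.   25.7]
green [225 190   6  23  85] [227.2 200.6] [0.4998 0.243  0.1165] tool mm [ 28.5 -16.3 -67. ]
brass [257 151  16  35 316] [264.4 167.9] [0.5232 0.2343 0.1092] tool mm [ 44.5   3.  -59.7]
brass [232 153  11  36 317] [236.8 170.3] [0.5148 0.2463 0.1093] tool mm [ 43.2 -11.6 -59.8]
brass [271 209   8   3  22] [274.5 210. ] [0.5059 0.2179 0.1091] tool mm [ 21.3   8.6 -59.6]
brass [235 212   4   5  10] [236.6 213.4] [0.4941 0.2349 0.1096] tool mm [ 19.5 -12.  -60.1]
white [ 197   91  110  121 4118] [251.  152.7] [0.5208 0.2426 0.0475] tool mm [46.5 -5.4  2. ]
white [ 177  191   50   26 1054] [201.7 203.6] [0.4915 0.2539 0.116 ] tool mm [ 26.8 -29.8 -66.5]
```

View pics/m12.png

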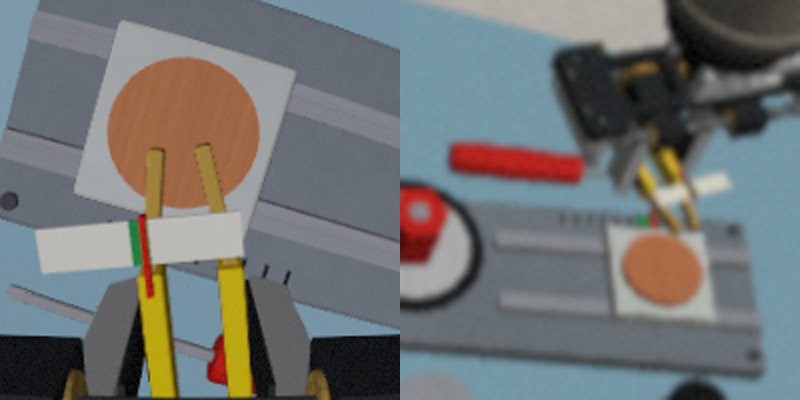

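The tweezers' pointer is at the edge of the green band, so I'm measuring the tip gap directly from the brass inner edges.

```bash
python3 - <<'E'
from h import *
from scipy.spatial.transform import Rotation as R
s=ctrl.observe();M=R.from_quat(s["eef_rot"]).as_matrix()
c=optics.get_calibration("wrist");f=[optics.grab_frame("wrist") for _ in range(3)]
p=np.mean([a[0] for a in f],0).astype(np.uint8);H,S,V=hsv(p)
tl=lambda u,v,z:((onz(c,u,v,z,True)-s["tcp_pos"])@M*1e3)[:2].round(1)
for v in range(150,190,3):
    g=V[v,225:285].astype(int);h=S[v,225:285].astype(int);print(v,"S",''.join('#' if a<150 else '.' for a in V[v,225:285]))
br=(H>10)&(H<26)&(S>110)&(V<190)
for v in range(154,186,4):
    pl=p[v,225:285].astype(int); print(v,pl[:,2].tolist())
z=.109
yel=(H>22)&(H<33)&(S>150)&(V>110)
for x0,x1 in((222,256),(262,296)):
    W=np.zeros_like(V);W[214:282,x0:x1]=yel[214:282,x0:x1];L=[];Q=[]
    for v in range(222,272,2):
        q=np.nonzero(W[v])[0]
        if len(q)>2:L.append(tl(q.min()-.5,v,.113));Q.append(tl(q.max()+.5,v,.113))
    for k in(L,Q):
        k=np.array(k);a=np.polyfit(k[:,0],k[:,1],1);print("slope rad",a[0].round(4),"y@0",a[1].round(2),"xr",k[:,0].min(),k[:,0].max())
E
```

```text
150 S ............................................................
153 S ...........#####................####....#...................
156 S ...............###......................#...................
159 S ...............###......................##..................
162 S ...............###...............#.......###................
165 S .......##......###................#.......#.................
168 S ...............###.........................##...............
171 S ...............###.........................###..............
174 S ..............###...................#.......###.............
177 S ..............###....................#.......#..............
180 S ..............###.............................#.............
183 S ..............###.............................##............
186 S ########......###......................##...................
189 S ####...###..................................................
154 [162, 161, 158, 159, 160, 159, 160, 159, 161, 150, 120, 102, 104, 103, 100, 97, 89, 133, 160, 159, 159, 159, 158, 156, 158, 159, 157, 155, 156, 156, 158, 160,
[... 1743 characters left out ...]
4, 104, 136, 159, 159, 158, 156, 157, 157, 159, 161, 161, 159, 158, 157, 158, 159, 161, 161, 159, 157, 158, 158, 146, 154, 161, 159, 158, 159, 158, 158, 145, 131, 152, 159, 160, 160, 160, 160, 158, 160, 159, 159, 159, 160, 159]
182 [163, 164, 162, 162, 163, 162, 163, 166, 163, 159, 157, 159, 159, 157, 142, 103, 139, 161, 158, 157, 157, 158, 161, 161, 159, 158, 157, 157, 159, 160, 162, 160, 158, 158, 158, 158, 158, 160, 148, 157, 160, 160, 157, 158, 158, 156, 147, 133, 150, 160, 160, 160, 159, 159, 160, 160, 159, 161, 160, 161]
slope rad -0.0804 y@0 -15.03 xr -13.4 15.8
slope rad -0.0838 y@0 -8.02 xr -13.4 15.8
slope rad -0.0893 y@0 7.17 xr -13.4 15.8
slope rad -0.1011 y@0 13.88 xr -13.5 15.8
```

The tweezers sit about 5° yawed between the pads, so the arms are slightly more closed than the width suggests: the measured tip gap is about 8.5–9 mm. I'm opening a touch (174 → 172) to centre it, then rechecking.

Emit:
carry_out:
  deltas:
    - {"gripper": 173, "linear": [0, 0, 0], "twist": 0}
    - {"gripper": 172, "linear": [0, 0, 0], "twist": 0}
    - {"gripper": 172, "linear": [0, 0, 0], "twist": 0}
    - {"gripper": 172, "linear": [0, 0, 0], "twist": 0}
    - {"gripper": 172, "linear": [0, 0, 0], "twist": 0}
    - {"gripper": 172, "linear": [0, 0, 0], "twist": 0}
    - {"gripper": 172, "linear": [0, 0, 0], "twist": 0}
    - {"gripper": 172, "linear": [0, 0, 0], "twist": 0}

```text
clock: 24.75
tcp_pos: [0.4831, 0.2147, 0.0494]
eef_rot: [0.966, 0.258, 0.0, -0.0]
contact_force: [1.0, 0.0, -0.1]
gripper_width: 0.0307
```

```bash
python3 tw.py 13 | egrep "tcp|red|green|brass"; python3 - <<'E'
from h import *
from scipy.spatial.transform import Rotation as R
s=ctrl.observe();M=R.from_quat(s["eef_rot"]).as_matrix();c=optics.get_calibration("wrist");p=cv2.imread("pics/w13.png")
tl=lambda u,v,z:((onz(c,u,v,z,True)-s["tcp_pos"])@M*1e3)[:2].round(1)
from scipy.ndimage import gaussian_filter1d as g
for n in("w12","w13"):
  p=cv2.imread(f"pics/{n}.png")
  for v in(157,160): 
    k=g(p[v-1:v+2,225:285,2].astype(float).mean(0),.7);k0=g(p[v-1:v+2,225:285,0].astype(float).mean(0),.7)
    dk=np.diff(k);a=8+dk[8:20].argmin()+1;b=27+k[27:37].argmin();print(n,v,"inner edges",225+a,225+b,tl(225+a-.5,v,.109),tl(225+b,v,.109))
  r=p[195:208].astype(int);H,S,V=hsv(p);red=((H<8)|(H>172))&(S>150)&(V>90);gr=(H>45)&(H<75)&(S>100)&(V>60)
  for v in(194,200,206): print(v,"red",np.nonzero(red[v,215:250])[0]+215,"green",np.nonzero(gr[v,215:250])[0]+215)
E
```

```text
tcp [0.4831 0.2147 0.0494] yaw 29.9 q7 -1.74 t 24.75 F [ 1.   0.  -0.1] w 0.0307
red [228 187   8  41 123] [231.7 206.7] [0.4983 0.2395 0.1172] tool mm [ 25.5 -13.9 -67.8]
red [264 248  10  25 156] [268.8 261.7] [0.4422 0.1804 0.0237] tool mm [-52.6   9.3  25.7]
green [226 190   4  23  45] [227.4 200.9] [0.4997 0.2429 0.1166] tool mm [ 28.4 -16.1 -67.1]
green [233 190   3  22  34] [234.  200.7] [0.5015 0.24   0.1165] tool mm [ 28.5 -12.7 -67.1]
brass [258 151  16  35 313] [265.6 167.9] [0.5235 0.2337 0.1093] tool mm [ 44.5   3.7 -59.9]
brass [231 153  12  37 324] [236.1 170.3] [0.5146 0.2466 0.1091] tool mm [ 43.2 -11.9 -59.7]
brass [272 209   8   3  23] [275.7 210. ] [0.5062 0.2173 0.1092] tool mm [ 21.3   9.3 -59.8]
brass [230 212   2   9   9] [230.4 216. ] [0.4916 0.2372 0.1111] tool mm [ 18.5 -15.3 -61.7]
brass [235 212   4  10  13] [235.6 215.8] [0.4927 0.2347 0.11  ] tool mm [ 18.3 -12.6 -60.6]
w12 157 inner edges 241 257 [50.3 -9.6] [50.3 -0.9]
w12 160 inner edges 241 258 [48.7 -9.6] [48.7 -0.4]
194 red [230 231 232] green [225 226 227 228]
200 red [231 232] green [226 227 228 229]
206 red [231 232 233] green [226 227 228 229]
w13 157 inner edges 240 258 [ 50.3 -10.1] [50.3 -0.4]
w13 160 inner edges 240 259 [ 48.7 -10.1] [48.7  0.2]
194 red [229 230 231] green [226 227 233 234]
200 red [230 231 232] green [227 228 234]
206 red [230 231 232] green [227 228 234 235]
```

The tweezers' pointer now has green on both sides, the measured gap is about 9.8 mm, and the tips are over the plate middle. Handing in.

```bash
python3 -c "
from h import *
print(abs(ctrl.observe()['dq']).max());print(ctrl.sign_off())"
```

```text
0.0019893669354153227
the job is handed in; nothing more can be done
None
```

I cranked the handwheel 148° clockwise in one grasp, then lifted the tweezers and squeezed them to the marked gap. I handed the job in at 24.75 s with them held over the copper plate. The hand-in gives no verdict, so these are my own last checks:

- **Handwheel:** the carriage moved 51.6 mm, which puts the wheel at about 3.0–3.1 rad. The wrist view showed green on both sides of the carriage pointer. The top view alone suggested it was 0–2 mm past the middle of the mark, still on it.
- **Tip gap:** it measured about 9.8 mm, with the tweezers' pointer in the middle of the green band. The fingers stand 30.7 mm apart. My first squeeze to 30.0 mm came out too tight, at roughly 8.5–9 mm, so I opened it slightly.
- **Position:** the tips' middle is at about (0.525, 0.244), within a few mm of the plate centre and roughly 55 mm above it. The arm was still. The wrist force last read about −1.3 N, then −0.1 N just before hand-in; those readings vary by about 1 N.

**What disagreed or went wrong:**
- The reported TCP lies about 36 mm beyond the real fingertips. My first close on the hub shut above it without touching. I measured the offset by wrist-camera depth and corrected for it.
- The tweezers sit turned about 5° between the pads. I allowed for that in the gap and position.
- I did not measure the bystanders again at the end. No unexpected contact showed during the moves.

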